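Clamp the bomb vessel and pin the clamp shut

TASK

Lift the closed-end-up bomb vessel into the vee of the bench clamp so that it stands upright on the clamp's base plate and let go of it, swing the hinged jaw shut against it, and push the locking pin from its parking bush all the way down through the three aligned knuckles. Then squeeze the clamp's two upright tabs together so that the jaw presses on the vessel, and finish while still squeezing them - do not let go - so that a colleague can polish the vessel's end. Keep the vessel upright and leave everything else where it lies.

Things in the scene. Friction and masses are not known exactly. Their poses are not given: they have to be found in the camera images.
- bomb: bomb vessel: plain upright steel cylinder, 66 mm diameter, 125 mm high, rounded closed end up, 0.75 to 0.95 kg, loose; it can be gripped across the diameter near its top. Origin at the centre of its underside, z along its axis. (The open steel canister with a wire handle, 55 mm diameter, is another thing: leave it.)
- clamp: bench clamp, fixed to the worktop: steel base plate 12 mm thick (172 x 134 mm) that carries two bright steel halves which close on an upright cylinder. Origin on the worktop below the axis of the seat, x from the tabs to the hinge, y from the fixed half to the hinged jaw, z up; in this frame, mm: fixed half with a 90 degree vee, x -54 to 54, y -58 to -4, top z 52, bottom of the vee at x 0, y -47; parking bush of the pin (24 mm outside, 12.5 mm bore) at x -34, y -76, top z 52.
- seat (a point): centre of the vessel's place on top of the base plate (12 mm above the worktop): a vessel of 66 mm that touches both faces of the vee has its axis here. The shutting jaw slides a vessel that stands a few mm out of the vee home into it.
- jaw (a joint): angle of the hinged jaw about its upright hinge, rad: 0 shut on the vessel with the holes in line, positive open (up to 1.1; it swings out on the clamp's +y side; without a vessel it could go to -0.015). It has slight friction (about 0.4 N at the tab) and stays where it is left.
- jaw_hinge (a point): on the upright hinge axis of the jaw, at the clamp's x 66, y 0, 32 mm above the worktop
- jaw_tab: upright finger tab on the end of the jaw, 24 mm long, 8 mm thick, from 21 to 74 mm above the worktop, moves with the jaw (a bar 22 mm high joins it to the jaw). Origin on the hinge axis at worktop height; x along the jaw away from its free end, y to the jaw's outside; the jaw's vee block lies at x -120 to -12, y 10 to 56, 15 to 49 mm high
- jaw_tab_grip (a point): middle of the jaw's tab in thickness and length, 60 mm above the worktop; 176 mm from the hinge axis along the jaw, 18 mm off its centre plane; the tab's outer face is 4 mm further out. Its axes are those of the jaw: x towards the hinge end, y to the outside.
- fixed_tab: the matching upright finger tab of the fixed half, same size, does not move; origin as the clamp's
- fixed_tab_grip (a point): middle of the fixed half's tab, 60 mm above the worktop, at the clamp's x -110, y -18. With the jaw shut the tabs stand at y 14 to 22 and -22 to -14 of the clamp, so they measure 44 mm over their outer faces, and are squeezed across y.
- pin: locking pin, steel, 0.09 kg, stands upright and loose in the parking bush, its tip 14 mm above the worktop. Its top is then 93 mm above the worktop. Origin at its tip, z up along it: taper from 5 to 10 mm diameter over the first 6 mm, shaft 10 mm up to the shoulder at 38 mm, flange 20 mm diameter to 43 mm, neck 12 mm, knurled round knob 24 mm diameter from 57 to 79 mm.
- pin_hole (a point): centre of the locking hole at the top face of the upper knuckle, 52 mm above the worktop, at the clamp's x -70, y 0. Upright hole 12.5 mm diameter through three stacked knuckles (upper and lower ones on the fixed half, the middle one on the jaw). With the pin home its flange rests on this face and its tip is 14 mm above the worktop (38 mm below this point).
- canister: open steel canister with wire handle, bystander
- ring_nut: knurled steel ring nut 68 mm, bystander
- bomb_head: bomb head lying on its side, bystander
- spanner: combination spanner, bystander
- tweezers: tweezers, bystander
- phone: phone lying flat, bystander
- thread_box: flat clear box 71 x 84 x 28 mm, bystander

How it is judged:
By the outcome, as a careful person would: the job done as asked, in the order asked, and still so for the second after the job is handed in, while the arm keeps its last pose, push and grip.
It also fails if it takes over 72 s, if anything falls off the work surface, if the arm or the gripper's body presses on something with over 40 N, if the wrist force passes 120 N, or if a joint passes its speed limit or range.

ROBOT

A 6-joint arm with a two-finger parallel gripper is mounted at the origin on a cart in front of the work surface, level with it; the furniture and walls round the work are solid. World frame = base frame: x ahead of the robot, y to its left, z up, the work surface at z = 0. Lengths are in m, angles in rad, forces in N, time in s.
With the tool pointing down it reaches from about 0.275 to 0.825 m from the base axis. Payload 5.2 kg.
Tool frame: the origin (TCP) lies midway between the tips of the shut fingers; the grasp point (between the pads) lies 19 mm behind it (robot.grip_depth is the distance from the TCP to the grasp point, in m); z points along the fingers, y is the direction in which the jaws open and shut (so a half turn about z gives the same grasp; the last joint's range is limited). The gripper opens to 93 mm and grips with 3 to 60 N. Pads are 15 mm wide; open, the fingers measure 128 mm over their backs; the gripper's body (75 mm by 188 mm) begins 65 mm behind the grasp point.
Start: joints at [1.04, 0.259, 1.535, -0, 1.348, -0.203], TCP at [0.177, 0.521, 0.219] pointing down, gripper open.
Joint ranges: [-3.14, 3.14], [-0.91, 2.08], [0.19, 2.58], [-1.22, 4.36], [0.22, 2.71], [-3.12, 3.12]. Speed limits (rad/s): [2.57, 2.57, 3.14, 3.14, 3.14, 3.14].

INTERFACE

Orientations are given as a rotation vector (axis times angle).
In Python, from station import robot gives the robot as it stands.
- The arm moves only by the tool play_rows, never from a script. Its argument "plan" is a list of rows, each an object with "travel": the shift along the tool's x, y, z in units of 0.5 m (1.0 is 0.5 m), a list of three; "rot": the turn, a rotation vector about the tool's x, y, z in units of 180 degrees (1.0 is 180 degrees), a list of three; "hand": the closure, from -1 (fully open) to 1 (shut), so that 0 is half open. In form: [{"travel": [x, y, z], "rot": [rx, ry, rz], "hand": hand}, ...]. A call has 1 to 10 rows; each row shifts and turns the pose as measured when the row begins, along the tool's axes as they then stand; what a row does not reach is not made up. A row lasts 1/10 s, in which the tool goes at most 50 mm and 8.59 degrees, less where a joint would pass 70% of its speed; a pose out of reach is approached as far as the arm can. A call with a number of a shift or a turn outside -1 to 1 is refused whole. A call with a gripper value outside its range is refused whole. The fingers move at their own pace and stop on an object; "grip_force" is the grip in N (left out, the last holds). Time passes only in rows, so rows that do not move let the fingers close. It gives the time, the measured TCP pose, the force and the opening at its end, in the units of the state.
- robot.read_state(): the state, without advancing time (a new reading comes with each control period).
- robot.capture(name): name is "scene" or "top" or "wrist"; returns (picture, depth): 400x640x3 uint8, red, green, blue; 400x640 float32, m along the optical axis (not along the pixel's ray), 0 where there is no reading.
- robot.get_calibration(name): a dict with "fx", "fy", "cx", "cy" (pixels), "rvec" (rotation vector, rad) and "tvec" (3), from world to camera coordinates, as OpenCV has them. Camera axes: x right, y down, z forward; pixel columns grow to the right and rows downward; lengths in m; the calibration is good to about 2 mm. A picture is of the moment at which its call begins: read the wrist's pose just before it. get_calibration takes no time and is no camera call; for the wrist camera it gives the pose at the moment of the call.
- robot.close_job(): hands the job in, once; it reports no verdict.
The state is a dict: "clock": time; "joints": joint angles; "joint_vel": joint speeds; "joint_efforts": joint torques, N m; "position": TCP position; "tcp_rot": TCP orientation; "wrist_force": force on the tool from outside, world axes, zero at the start; "torque": the same for the moment, N m; "finger_gap": opening from 0.0 (shut) to 1.0 (fully open).
Only numpy, scipy, OpenCV 4.12 (cv2) and the standard library are available. Lean on these libraries where they do the work, as an engineer would, in place of code of your own. Each camera call takes 0.05 s, during which the arm holds its last target.

## Working session

There is one attempt and no reset: what is moved stays moved. The work goes in short steps, Python scripts to look and compute and a tool call to move; the robot and the scene stay as the last step left them, time stands still between calls to the robot, and variables do not carry over. Pictures are saved under pics/ and viewed, and the job is handed in when it is done.

Besides the shell and the picture viewer there is one more tool, called after "Emit:" as name([rows], argument=value, ...), one row to a line, values as JSON. play_rows: Moves the arm, as the interface text tells. Shifts and turns lie within -1 to 1; 1 stands for 0.5 m of shift or 180 degrees of turn. Its arguments: {"type":"object","properties":{"plan":{"type":"array","items":{"type":"object","properties":{"travel":{"type":"array","items":{"type":"number","minimum":-1,"maximum":1}},"rot":{"type":"array","items":{"type":"number","minimum":-1,"maximum":1}},"hand":{"type":"number"}}}},"grip_force":{"type":"number"}},"required":["plan"]}

```bash
ls; mkdir -p pics; python3 - <<'E'
from station import robot
import cv2,numpy as np
print(robot.read_state())
for n in ["scene","top","wrist"]:
    p,d=robot.capture(n); cv2.imwrite(f"pics/{n}0.png",cv2.cvtColor(p,cv2.COLOR_RGB2BGR)); np.save(f"pics/{n}0.npy",d)
    c=robot.get_calibration(n); print(n,c)
E
```

```text
pics
{'clock': 0.0, 'joints': array([ 1.04020277e+00,  2.59361449e-01,  1.53607192e+00, -2.39269155e-05,
        1.34803501e+00, -2.02779629e-01]), 'joint_vel': array([ 5.86750563e-04, -2.51563824e-04, -3.38323194e-04, -9.36259834e-05,
       -8.03477514e-05,  9.55236825e-04]), 'joint_efforts': array([-2.13390772e-04, -4.37318516e+01, -2.84002769e+01,  7.19968672e-02,
        4.11114818e-02, -1.44138953e-04]), 'position': array([0.17677273, 0.5202283 , 0.21781229]), 'tcp_rot': array([-5.12511776e-01, -3.09884500e+00,  2.76307025e-03]), 'wrist_force': array([0.23776377, 0.41074539, 0.20886632]), 'torque': array([-0.01316577,  0.01338806, -0.0344295 ]), 'finger_gap': 0.9979816039947342}
scene {'fx': 502.31235570093025, 'fy': 502.31235570093025, 'cx': 316.83061311782785, 'cy': 199.86608465353254, 'rvec': array([ 1.88508817, -0.88076829,  0.51499704]), 'tvec': array([-0.32703427,  0.25390446,  1.17020988])}
top {'fx': 405.8678432924585, 'fy': 405.8678432924585, 'cx': 323.9770537449314, 'cy': 197.2950774161019, 'rvec': array([ 2.11212068, -2.14310582,  0.13891886]), 'tvec': array([0.03856848, 0.56389269, 1.15244629])}
wrist {'fx': 355.03420462106374, 'fy': 355.03420462106374, 'cx': 325.3878446757229, 'cy': 198.9748699343335, 'rvec': array([-2.37703083, -1.70255162, -0.22321627]), 'tvec': array([-0.55000972, -0.03159234,  0.38907822])}
```

View pics/scene0.png

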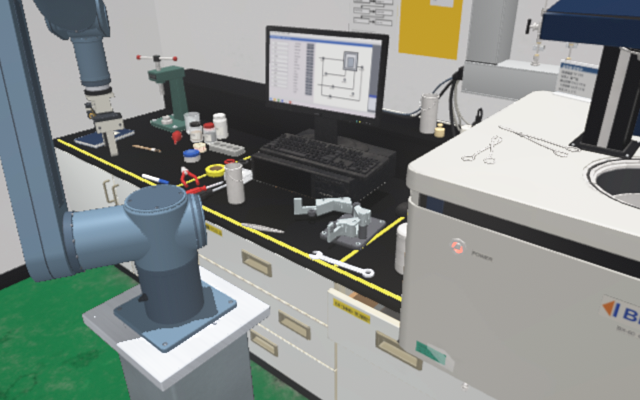

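View pics/top0.png

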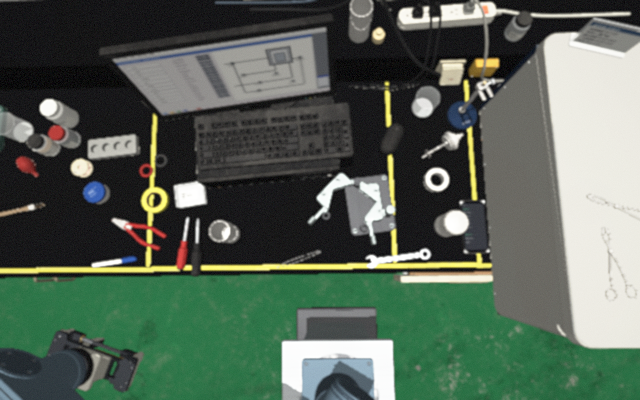

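View pics/wrist0.png

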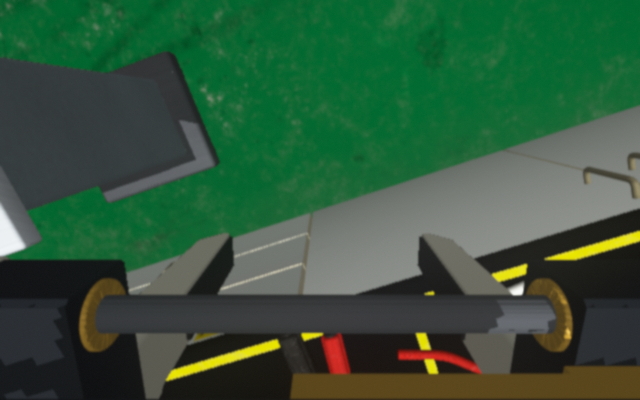

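```bash
cat > h.py <<'E'
import cv2,numpy as np
from scipy.spatial.transform import Rotation as R
def cloud(d,c):
    v,u=np.indices(d.shape); 
    P=np.stack([(u-c['cx'])/c['fx']*d,(v-c['cy'])/c['fy']*d,d],-1)
    M=R.from_rotvec(c['rvec']).as_matrix()
    return (P-c['tvec'])@M
def ray(u,v,c,z):
    M=R.from_rotvec(c['rvec']).as_matrix()
    o=-M.T@c['tvec']; r=M.T@np.array([(u-c['cx'])/c['fx'],(v-c['cy'])/c['fy'],1])
    return o+r*(z-o[2])/r[2]
def proj(p,c):
    M=R.from_rotvec(c['rvec']).as_matrix(); q=M@np.asarray(p)+c['tvec']
    return np.array([c['fx']*q[0]/q[2]+c['cx'],c['fy']*q[1]/q[2]+c['cy']])
E
python3 - <<'E'
from h import *
from station import robot
im=cv2.imread('pics/top0.png'); d=np.load('pics/top0.npy'); c=robot.get_calibration('top')
P=cloud(d,c)
cv2.imwrite('pics/topz1.png',cv2.resize(im[150:280,290:490],None,fx=4,fy=4,interpolation=cv2.INTER_CUBIC))
cv2.imwrite('pics/topz2.png',cv2.resize(im[180:280,160:320],None,fx=4,fy=4,interpolation=cv2.INTER_CUBIC))
for u,v in [(453,222),(223,232),(425,100),(365,205),(382,265),(390,100),(437,180),(375,210),(350,200)]: print(u,v,P[v,u])
E
```

```text
453 222 [ 0.47840731 -0.31944691  0.12436082]
223 232 [0.46960593 0.33939848 0.00216684]
425 100 [ 0.87349984 -0.28938458  0.00926028]
365 205 [ 0.54432825 -0.09237652  0.00958959]
382 265 [ 3.64936993e-01 -1.38436755e-01 -6.72112420e-05]
390 100 [ 0.88071908 -0.18182027 -0.00203316]
437 180 [ 0.61825641 -0.31364648  0.00494205]
375 210 [ 0.5235184  -0.11784986  0.05084287]
350 200 [ 0.55975759 -0.04733584  0.01348892]
```

```bash
python3 - <<'E'
from h import *
im=cv2.imread('pics/scene0.png')
cv2.imwrite('pics/scz1.png',cv2.resize(im[150:290,210:420],None,fx=3.8,fy=3.8,interpolation=cv2.INTER_CUBIC))
E
```

```text
(no output)
```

View pics/topz1.png

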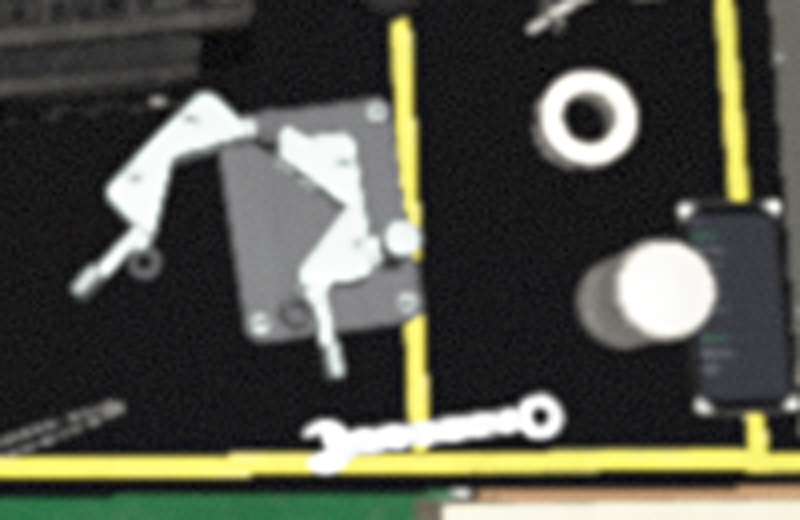

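View pics/topz2.png

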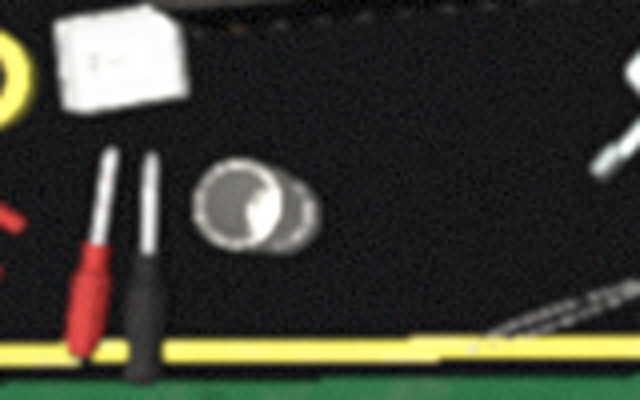

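View pics/scz1.png

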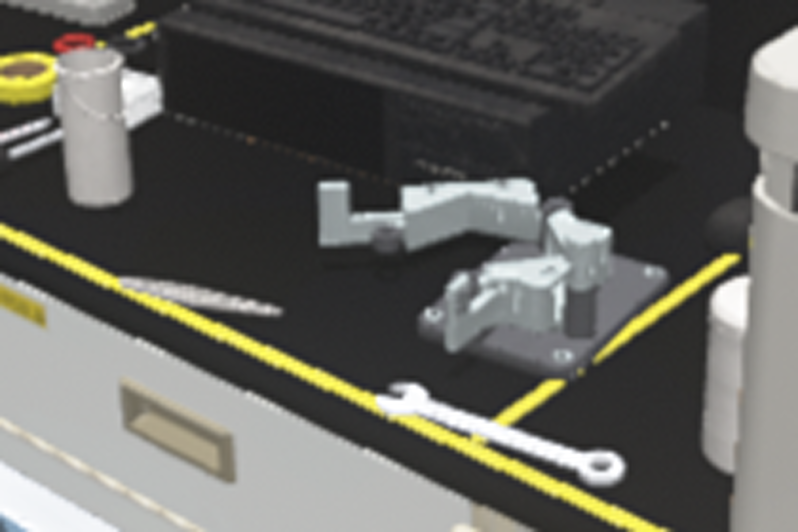

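```bash
python3 - <<'E'
from h import *
from station import robot
im=cv2.imread('pics/top0.png'); d=np.load('pics/top0.npy'); c=robot.get_calibration('top')
P=cloud(d,c); print('floor z',np.median(P[180:200,240:310][...,2]))
# plate corners from zoom px -> px
def z2p(a,b): return 290+(a+.5)/4-.5,150+(b+.5)/4-.5
for n,(a,b,z) in dict(pl_fl=(222,150,.012),pl_fr=(388,97,.012),pl_nl=(255,343,.012),pl_nr=(424,312,.012),pin=(402,238,.093),
   fx_far=(283,130,.052),fx_farR=(352,135,.052),vee=(362,205,.052),fx_near=(303,272,.052),ftab=(333,360,.074),jtab=(85,283,.074),hinge=(265,128,.052)).items():
    print(n,ray(*z2p(a,b),c,z)[:2].round(4))
hsv=cv2.cvtColor(im,cv2.COLOR_BGR2HSV)
# vessel top
sel=(P[...,2]>.10)&(P[...,2]<.14)&(P[...,1]<-.2)&(P[...,1]>-.38)&(P[...,0]>.4)&(P[...,0]<.56)
v,u=np.where(sel); q=P[sel]; print('vessel',len(q),q.mean(0),q.min(0),q.max(0))
(cu,cv_),r=cv2.minEnclosingCircle(np.stack([u,v],1).astype(np.float32)); print(cu,cv_,r,ray(cu,cv_,c,.12))
# machine wall
sel=(P[...,2]>.02)&(P[...,1]<-.36)&(P[...,1]>-.6)&(P[...,0]>.3)&(P[...,0]<.7)
q=P[sel]
for x in np.arange(.3,.7,.05):
    s=q[abs(q[:,0]-x)<.01]
    if len(s): print('wall',x,s[:,1].max(),s[:,2].max())
# pin top by depth
sel=(P[...,2]>.08)&(P[...,2]<.11)&(P[...,1]<-.1)&(P[...,1]>-.22)&(P[...,0]>.4)&(P[...,0]<.65)
q=P[sel];print('pin',len(q),q.mean(0),q.min(0),q.max(0))
sel=(P[...,2]>.045)&(P[...,2]<.06)&(P[...,1]<0.05)&(P[...,1]>-.22)&(P[...,0]>.4)&(P[...,0]<.7)
q=P[sel];print('blocks',len(q),q.min(0),q.max(0))
sel=(P[...,2]>.065)&(P[...,2]<.08)&(P[...,1]<0.15)&(P[...,1]>-.2)&(P[...,0]>.4)&(P[...,0]<.7)
print(P[sel].round(3))
E
```

```text
floor z 0.00041652682015239876
pl_fl [ 0.5998 -0.0335]
pl_fr [ 0.6386 -0.1606]
pl_nl [ 0.4532 -0.0551]
pl_nr [ 0.4745 -0.1814]
pin [ 0.5201 -0.156 ]
fx_far [ 0.6066 -0.0775]
fx_farR [ 0.602  -0.1279]
vee [ 0.5499 -0.1335]
fx_near [ 0.5015 -0.0892]
ftab [ 0.4366 -0.1069]
jtab [0.4937 0.0678]
hinge [ 0.6084 -0.0643]
vessel 495 [ 0.47793177 -0.32468641  0.12075076] [ 0.446354   -0.36079866  0.10075308] [ 0.51236624 -0.29495629  0.12963694]
454.5 222.5 12.747649192810059 [ 0.47738809 -0.32466039  0.12      ]
wall 0.3 -0.4484915231001195 0.4190183261434067
wall 0.35 -0.4493320870065059 0.41972235630036997
wall 0.39999999999999997 -0.44856164737733023 0.4185246118566542
wall 0.44999999999999996 -0.44889784274845584 0.4164807881232861
wall 0.49999999999999994 -0.44940810421291466 0.41916308395154855
wall 0.5499999999999999 -0.4494430949869065 0.4137208136549071
wall 0.5999999999999999 -0.4490871090424427 0.41417759829224726
wall 0.6499999999999999 -0.4488435601267333 0.4142056742577278
pin 61 [ 0.5192439  -0.15377882  0.09170392] [ 0.5090471  -0.16443898  0.08082768] [ 0.52956983 -0.1429147
[... 1896 characters left out ...]
71]
 [ 0.492  0.068  0.074]
 [ 0.489  0.076  0.074]
 [ 0.489  0.07   0.073]
 [ 0.487  0.076  0.068]
 [ 0.486  0.073  0.075]
 [ 0.447 -0.102  0.068]
 [ 0.447 -0.105  0.075]
 [ 0.447 -0.107  0.075]
 [ 0.444 -0.102  0.07 ]
 [ 0.444 -0.105  0.073]
 [ 0.444 -0.108  0.071]
 [ 0.442 -0.102  0.068]
 [ 0.441 -0.104  0.076]
 [ 0.441 -0.107  0.074]
 [ 0.439 -0.102  0.066]
 [ 0.438 -0.105  0.072]
 [ 0.439 -0.108  0.069]
 [ 0.438 -0.11   0.073]
 [ 0.436 -0.104  0.074]
 [ 0.436 -0.108  0.07 ]
 [ 0.436 -0.11   0.071]
 [ 0.433 -0.105  0.071]
 [ 0.433 -0.107  0.076]
 [ 0.433 -0.11   0.077]
 [ 0.43  -0.105  0.07 ]
 [ 0.43  -0.107  0.074]
 [ 0.427 -0.104  0.073]
 [ 0.427 -0.107  0.074]
 [ 0.427 -0.11   0.073]]
```

```bash
cat >> h.py <<'E'
def go(s,p=None,yaw=None):
    """delta in tool units; yaw = angle of tool y minus 90deg from world x (deg); tool pointing down"""
    Rt=R.from_rotvec(s['tcp_rot']).as_matrix()
    if p is not None:
        dl=Rt.T@(np.asarray(p)-s['position']); print('travel units',(dl/0.5).round(4),'mm',(dl*1000).round(1))
    if yaw is not None:
        t=np.deg2rad(yaw); X=np.array([-np.cos(t),-np.sin(t),0]);Y=np.array([-np.sin(t),np.cos(t),0])
        T=np.stack([X,Y,np.cross(X,Y)],1)
        rv=R.from_matrix(Rt.T@T).as_rotvec(); print('rot units',(rv/np.pi).round(4),'deg',np.rad2deg(rv).round(2))
E
python3 - <<'E'
from h import *
from station import robot
s=robot.read_state();c=robot.get_calibration('wrist')
M=R.from_rotvec(c['rvec']).as_matrix();Rt=R.from_rotvec(s['tcp_rot']).as_matrix()
o=-M.T@c['tvec'];print('cam in tool',Rt.T@(o-s['position']),'axes\n',(M@Rt).round(3))
go(s,[.45,-.07,.35],7.3)
E
```

```text
cam in tool [ 0.06909872 -0.00040464 -0.16697342] axes
 [[ 0.     1.    -0.003]
 [-0.967 -0.    -0.256]
 [-0.256  0.003  0.967]]
travel units [-0.8973 -0.9423 -0.2629] mm [-448.6 -471.2 -131.4]
rot units [-0.0004 -0.0002 -0.1449] deg [ -0.07  -0.03 -26.08]
```

Emit:
play_rows([
  {"travel":[-0.064,-0.067,-0.019],"rot":[0,0,0],"hand":-1},
  {"travel":[-0.064,-0.067,-0.019],"rot":[0,0,0],"hand":-1},
  {"travel":[-0.064,-0.067,-0.019],"rot":[0,0,0],"hand":-1},
  {"travel":[-0.064,-0.067,-0.019],"rot":[0,0,0],"hand":-1},
  {"travel":[-0.064,-0.067,-0.019],"rot":[0,0,0],"hand":-1},
  {"travel":[-0.064,-0.067,-0.019],"rot":[0,0,0],"hand":-1},
  {"travel":[-0.064,-0.067,-0.019],"rot":[0,0,0],"hand":-1},
  {"travel":[-0.064,-0.067,-0.019],"rot":[0,0,0],"hand":-1},
])

```text
clock: 0.95
position: [0.3345, 0.1768, 0.2928]
tcp_rot: [-0.493, -3.099, 0.009]
wrist_force: [1.2, 0.0, -0.0]
finger_gap: 0.998
```

Emit:
play_rows([
  {"travel":[-0.064,-0.067,-0.019],"rot":[0,0,-0.045],"hand":-1},
  {"travel":[-0.064,-0.075,-0.019],"rot":[0,0,-0.045],"hand":-1},
  {"travel":[-0.05,-0.08,-0.019],"rot":[0,0,-0.045],"hand":-1},
  {"travel":[-0.04,-0.08,-0.019],"rot":[0,0,0],"hand":-1},
  {"travel":[-0.03,-0.08,-0.019],"rot":[0,0,0],"hand":-1},
  {"travel":[-0.02,-0.06,-0.019],"rot":[0,0,0],"hand":-1},
  {"travel":[0,0,0],"rot":[0,0,0],"hand":-1},
])

```text
clock: 1.65
position: [0.4442, -0.0484, 0.3475]
tcp_rot: [0.075, -3.138, 0.009]
wrist_force: [-0.1, 1.1, 0.4]
finger_gap: 1.001
```

```bash
python3 - <<'E'
from h import *
from station import robot
s=robot.read_state(); print(s['position'],s['clock']); go(s,[.45,-.07,.35],7.3)
c=robot.get_calibration('wrist'); 
p,d=robot.capture('wrist'); cv2.imwrite("pics/wrist1.png",cv2.cvtColor(p,cv2.COLOR_RGB2BGR)); np.savez("pics/wrist1.npz",d=d,**c)
E
```

```text
[ 0.44415839 -0.04837142  0.34753842] 1.65
travel units [-0.0096 -0.0438 -0.0047] mm [ -4.8 -21.9  -2.3]
rot units [-0.0018 -0.0011 -0.0254] deg [-0.33 -0.2  -4.56]
```

View pics/wrist1.png

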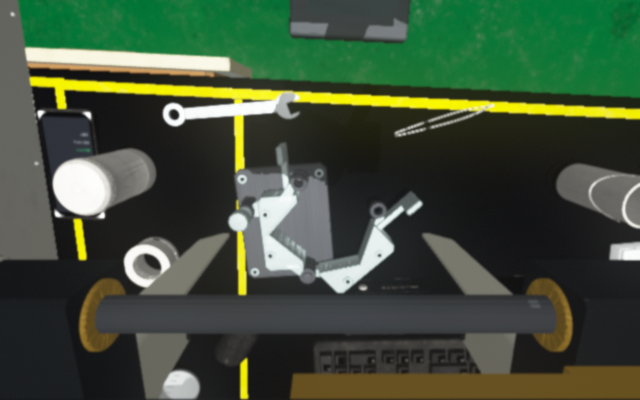

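```bash
python3 - <<'E'
from h import *
im=cv2.imread('pics/wrist1.png')
cv2.imwrite('pics/w1z.png',cv2.resize(im[135:295,215:430],None,fx=3.7,fy=3.7,interpolation=cv2.INTER_CUBIC))
z=np.load('pics/wrist1.npz'); c={k:z[k] for k in ['fx','fy','cx','cy','rvec','tvec']}; d=z['d']
P=cloud(d,c)
sub=P[110:270,40:160]; sel=(sub[...,2]>.1)&(sub[...,2]<.135); q=sub[sel]; print('vessel',len(q),q.mean(0),q.min(0),q.max(0))
# vessel side points: fit circle
sel=(sub[...,2]>.02)&(sub[...,2]<.1)&(abs(sub[...,0]-.478)<.06)&(abs(sub[...,1]+.32)<.06); q=sub[sel]
from scipy.optimize import least_squares
f=lambda p: np.hypot(q[:,0]-p[0],q[:,1]-p[1])-.033
r=least_squares(f,[.478,-.322],loss='soft_l1',f_scale=.002); print('circle',r.x,np.std(f(r.x)),len(q))
sub=P[195:235,220:255]
sel=(sub[...,2]>.085)&(sub[...,2]<.1); q=sub[sel]; print('pin',len(q),q.mean(0),q.min(0),q.max(0))
sub=P[130:190,260:310]
sel=(sub[...,2]>.066)&(sub[...,2]<.08); q=sub[sel]; print('ftab',len(q),q.mean(0),q.min(0),q.max(0))
sub=P[180:230,390:430]
sel=(sub[...,2]>.066)&(sub[...,2]<.08); q=sub[sel]; print('jtab',len(q),q.mean(0),q.min(0),q.max(0))
E
```

```text
vessel 2914 [ 0.47659756 -0.32224608  0.12030868] [ 0.44656634 -0.36083012  0.10000873] [ 0.51189806 -0.29564525  0.12702566]
circle [ 0.48017702 -0.33015582] 0.00046620496451836547 1688
pin 316 [ 0.51934093 -0.15495616  0.09276201] [ 0.50854764 -0.16697136  0.08530615] [ 0.53241848 -0.1436637   0.09542575]
ftab 129 [ 0.43756784 -0.10736916  0.07353915] [ 0.42634331 -0.11193492  0.06628018] [ 0.4488499  -0.10299145  0.07727672]
jtab 135 [0.49567245 0.06608742 0.07328016] [0.48687741 0.05740659 0.06624032] [0.50612711 0.07572416 0.07692861]
```

View pics/w1z.png

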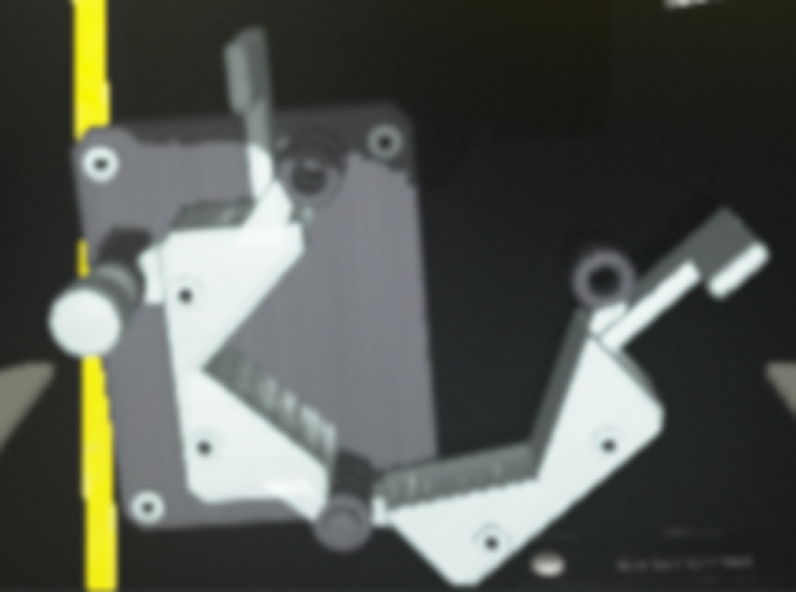

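```bash
python3 - <<'E'
from h import *
from station import robot
z=np.load('pics/wrist1.npz'); c={k:z[k] for k in ['fx','fy','cx','cy','rvec','tvec']}
f=lambda a,b,h: ray(215+(a+.5)/3.7-.5,135+(b+.5)/3.7-.5,c,h)[:2].round(4)
print('hole',f(312,172,.052),'jaw knuckle',f(603,278,.04),'hinge',f(343,522,.052))
t=np.deg2rad(7.35);Rm=np.array([[np.cos(t),-np.sin(t)],[np.sin(t),np.cos(t)]]);o=np.array([.5442,-.0754])
for n,p in dict(hole=(-70,0),hinge=(66,0),pin=(-34,-76),ftab=(-110,-18),jt=(-110,18)).items(): print(n,(o+Rm@np.array(p)/1000).round(4))
jt=np.array([.4957,.0661]); v=jt-(o+Rm@[.066,0]); print('jaw len',np.hypot(*v)); 
a=np.degrees(np.arctan2(v[1],v[0])-np.arctan2(18,-176))-7.35; print('jaw angle',a%360)
s=robot.read_state(); s=dict(s); 
T=R.from_euler('z',-4.56,degrees=True).as_matrix(); s['tcp_rot']=R.from_matrix(R.from_rotvec(s['tcp_rot']).as_matrix()@T).as_rotvec()
go(s,[.479,-.329,.24],7.35)
E
```

```text
hole [ 0.4741 -0.0837] jaw knuckle [0.512  0.0261] hinge [ 0.6114 -0.0677]
hole [ 0.4748 -0.0844]
hinge [ 0.6097 -0.067 ]
pin [ 0.5202 -0.1551]
ftab [ 0.4374 -0.1073]
jt [ 0.4328 -0.0716]
jaw len 0.17518680473476722
jaw angle 309.06823140789913
travel units [ 2.000e-04 -5.682e-01  2.162e-01] mm [ 1.000e-01 -2.841e+02  1.081e+02]
rot units [-0.0013 -0.0015 -0.0001] deg [-0.23 -0.28 -0.01]
```

Emit:
play_rows([
  {"travel":[0,0,0],"rot":[0,0,-0.025],"hand":-1},
  {"travel":[0,-0.08,0.03],"rot":[0,0,0],"hand":-1},
  {"travel":[0,-0.09,0.03],"rot":[0,0,0],"hand":-1},
  {"travel":[0,-0.09,0.035],"rot":[0,0,0],"hand":-1},
  {"travel":[0,-0.09,0.035],"rot":[0,0,0],"hand":-1},
  {"travel":[0,-0.09,0.035],"rot":[0,0,0],"hand":-1},
  {"travel":[0,-0.08,0.035],"rot":[0,0,0],"hand":-1},
  {"travel":[0,-0.04,0.01],"rot":[0,0,0],"hand":-1},
  {"travel":[0,0,0],"rot":[0,0,0],"hand":-1},
])

```text
clock: 2.6
position: [0.4807, -0.3186, 0.2362]
tcp_rot: [0.226, -3.13, -0.009]
wrist_force: [0.5, -0.2, 0.3]
finger_gap: 1.002
```

```bash
python3 - <<'E'
from h import *
from station import robot
s=robot.read_state(); print(s['position'],s['clock'],s['wrist_force']); go(s,[.479,-.329,.076],7.35)
c=robot.get_calibration('wrist'); 
p,d=robot.capture('wrist'); cv2.imwrite("pics/wrist2.png",cv2.cvtColor(p,cv2.COLOR_RGB2BGR)); np.savez("pics/wrist2.npz",d=d,**c)
P=cloud(d,c)
sel=(P[...,2]>.02)&(P[...,2]<.1)&(abs(P[...,0]-.479)<.06)&(abs(P[...,1]+.329)<.045); q=P[sel]
from scipy.optimize import least_squares
f=lambda p: np.hypot(q[:,0]-p[0],q[:,1]-p[1])-.033
r=least_squares(f,[.478,-.322],loss='soft_l1',f_scale=.002); print('circle',r.x,np.std(f(r.x)),len(q))
sel=(P[...,2]>.1)&(P[...,2]<.13)&(abs(P[...,0]-.479)<.06)&(abs(P[...,1]+.329)<.045); q=P[sel]; print(len(q),q.min(0),q.max(0))
E
```

```text
[ 0.48072514 -0.31862182  0.23623573] 2.6 [ 0.49787585 -0.15553333  0.27097822]
travel units [ 0.0053 -0.0219  0.3204] mm [  2.6 -11.  160.2]
rot units [ 0.0018 -0.0011  0.0051] deg [ 0.33 -0.2   0.92]
circle [ 0.48048061 -0.32973779] 0.00017480260889465624 398
4938 [ 0.44648757 -0.36287085  0.1042827 ] [ 0.51260728 -0.29691845  0.12781253]
```

View pics/wrist2.png

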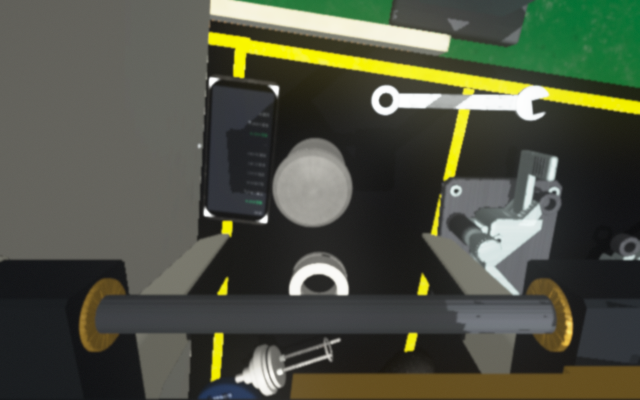

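Emit:
play_rows([
  {"travel":[0.004,-0.023,0],"rot":[0.002,-0.001,0.005],"hand":-1},
  {"travel":[0,-0.003,0.06],"rot":[0,0,0],"hand":-1},
  {"travel":[0,0,0.08],"rot":[0,0,0],"hand":-1},
  {"travel":[0,0,0.08],"rot":[0,0,0],"hand":-1},
  {"travel":[0,0,0.06],"rot":[0,0,0],"hand":-1},
  {"travel":[0,0,0.03],"rot":[0,0,0],"hand":-1},
  {"travel":[0,0,0],"rot":[0,0,0],"hand":-1},
])

```text
clock: 3.35
position: [0.487, -0.3248, 0.0877]
tcp_rot: [-0.213, 3.121, -0.019]
wrist_force: [0.1, -0.5, -0.0]
finger_gap: 0.998
```

```bash
python3 - <<'E'
from h import *
from station import robot
s=robot.read_state(); print(s['position'],s['clock'],s['wrist_force']); go(s,[.4798,-.3298,.076],7.35)
E
```

```text
[ 0.48695926 -0.32477407  0.0876568 ] 3.35 [ 0.10650354 -0.51941885 -0.02384056]
travel units [ 0.0158 -0.0077  0.0232] mm [ 7.9 -3.9 11.6]
rot units [-0.0042  0.0038  0.0025] deg [-0.75  0.69  0.45]
```

Emit:
play_rows([
  {"travel":[0.016,-0.008,0.01],"rot":[-0.004,0.004,0.002],"hand":-1},
  {"travel":[0,0,0.013],"rot":[0,0,0],"hand":-1},
  {"travel":[0,0,0],"rot":[0,0,0],"hand":-1},
])

```text
clock: 3.65
position: [0.4812, -0.3302, 0.0797]
tcp_rot: [-0.206, 3.132, -0.007]
wrist_force: [0.6, 0.5, -0.6]
finger_gap: 1.007
```

```bash
python3 - <<'E'
from h import *
from station import robot
s=robot.read_state(); print(s['position'],s['clock'],s['wrist_force']); go(s,[.4798,-.3298,.076],7.35)
E
```

```text
[ 0.4812368  -0.33020468  0.07973381] 3.65 [ 0.61722225  0.49832207 -0.57137466]
travel units [0.0028 0.0012 0.0075] mm [1.4 0.6 3.7]
rot units [-0.0015  0.0007  0.001 ] deg [-0.26  0.13  0.18]
```

Close enough; correct and grip.

Emit:
play_rows([
  {"travel":[0.003,0.001,0.007],"rot":[-0.0015,0.001,0.001],"hand":-1},
  {"travel":[0,0,0],"rot":[0,0,0],"hand":1},
  {"travel":[0,0,0],"rot":[0,0,0],"hand":1},
  {"travel":[0,0,0],"rot":[0,0,0],"hand":1},
  {"travel":[0,0,0],"rot":[0,0,0],"hand":1},
  {"travel":[0,0,0],"rot":[0,0,0],"hand":1},
], grip_force=50)

```text
clock: 4.25
position: [0.4805, -0.3303, 0.0783]
tcp_rot: [-0.2, 3.134, -0.002]
wrist_force: [0.0, -0.2, -2.5]
finger_gap: 0.705
```

```bash
python3 - <<'E'
from h import *
from station import robot
s=robot.read_state(); print(s['position'],s['clock'],s['wrist_force'],s['finger_gap']); go(s,[.4798,-.3298,.22],7.35)
E
```

```text
[ 0.4804832  -0.33032496  0.0783176 ] 4.25 [ 0.00278372 -0.19086782 -2.46864627] 0.705347855930506
travel units [ 0.0008  0.0008 -0.2834] mm [   0.4    0.4 -141.7]
rot units [-0.0004  0.0004 -0.0003] deg [-0.08  0.08 -0.06]
```

Emit:
play_rows([
  {"travel":[0,0,-0.015],"rot":[0,0,0],"hand":1},
  {"travel":[0,0,-0.03],"rot":[0,0,0],"hand":1},
  {"travel":[0,0,-0.04],"rot":[0,0,0],"hand":1},
  {"travel":[0,0,-0.04],"rot":[0,0,0],"hand":1},
  {"travel":[0,0,-0.04],"rot":[0,0,0],"hand":1},
  {"travel":[0,0,-0.04],"rot":[0,0,0],"hand":1},
  {"travel":[0,0,-0.04],"rot":[0,0,0],"hand":1},
  {"travel":[0,0,-0.03],"rot":[0,0,0],"hand":1},
  {"travel":[0,0,0],"rot":[0,0,0],"hand":1},
])

```text
clock: 5.15
position: [0.4731, -0.324, 0.2085]
tcp_rot: [0.198, -3.115, -0.034]
wrist_force: [-0.6, -0.4, -8.7]
finger_gap: 0.704
```

```bash
python3 - <<'E'
from h import *
from station import robot
s=robot.read_state(); print(s['position'],s['clock'],s['wrist_force'],s['finger_gap']); go(s,[.545,-.070,.21],7.35)
E
```

```text
[ 0.47314521 -0.32397106  0.2084548 ] 5.15 [-0.57413812 -0.40001787 -8.65097489] 0.7035696646491297
travel units [-0.207   0.4856  0.0043] mm [-103.5  242.8    2.1]
rot units [ 0.0074 -0.0061 -0.0003] deg [ 1.33 -1.09 -0.06]
```

Emit:
play_rows([
  {"travel":[-0.02,0.04,0],"rot":[0.007,-0.006,0],"hand":1},
  {"travel":[-0.025,0.06,0],"rot":[0,0,0],"hand":1},
  {"travel":[-0.025,0.06,0],"rot":[0,0,0],"hand":1},
  {"travel":[-0.025,0.06,0],"rot":[0,0,0],"hand":1},
  {"travel":[-0.025,0.06,0],"rot":[0,0,0],"hand":1},
  {"travel":[-0.025,0.06,0],"rot":[0,0,0],"hand":1},
  {"travel":[-0.025,0.06,0],"rot":[0,0,0],"hand":1},
  {"travel":[-0.025,0.05,0],"rot":[0,0,0],"hand":1},
  {"travel":[-0.01,0.03,0],"rot":[0,0,0],"hand":1},
  {"travel":[0,0,0],"rot":[0,0,0],"hand":1},
])

```text
clock: 6.15
position: [0.536, -0.06, 0.1903]
tcp_rot: [0.191, -3.107, -0.027]
wrist_force: [0.8, 0.1, -9.3]
finger_gap: 0.706
```

```bash
python3 - <<'E'
from h import *
from station import robot
s=robot.read_state(); print(s['position'],s['clock'],s['wrist_force'],s['finger_gap']); go(s,[.5437,-.0714,.165],7.35)
E
```

```text
[ 0.53599264 -0.05997225  0.1902578 ] 6.15 [ 0.76299728  0.11975345 -9.29323132] 0.7063760400761193
travel units [-0.0139 -0.0255  0.0497] mm [ -6.9 -12.8  24.8]
rot units [ 0.006  -0.0087 -0.0017] deg [ 1.09 -1.56 -0.3 ]
```

Emit:
play_rows([
  {"travel":[-0.013,-0.025,0],"rot":[0.006,-0.0087,-0.002],"hand":1},
  {"travel":[0,0,0],"rot":[0.001,-0.002,0],"hand":1},
  {"travel":[0,0,0],"rot":[0,0,0],"hand":1},
])

```text
clock: 6.45
position: [0.5409, -0.0708, 0.1854]
tcp_rot: [0.205, -3.133, 0.0]
wrist_force: [-0.4, 0.2, -10.1]
finger_gap: 0.707
```

```bash
python3 - <<'E'
from h import *
from station import robot
s=robot.read_state(); print(s['position'],s['clock'],s['wrist_force'],s['finger_gap']); go(s,[.5437,-.0714,.12],7.35)
E
```

```text
[ 0.54085761 -0.07078839  0.18535797] 6.45 [ -0.44642843   0.22392705 -10.1024674 ] 0.7069392456077908
travel units [-0.0057 -0.0019  0.1307] mm [-2.8 -1.  65.4]
rot units [-0.     -0.0005  0.0008] deg [-0.01 -0.09  0.15]
```

Emit:
play_rows([
  {"travel":[-0.005,-0.002,0.01],"rot":[0,0,0.001],"hand":1},
  {"travel":[0,0,0.02],"rot":[0,0,0],"hand":1},
  {"travel":[0,0,0.02],"rot":[0,0,0],"hand":1},
  {"travel":[0,0,0.02],"rot":[0,0,0],"hand":1},
  {"travel":[0,0,0],"rot":[0,0,0],"hand":1},
])

```text
clock: 6.95
position: [0.5415, -0.0721, 0.1455]
tcp_rot: [0.195, -3.129, -0.003]
wrist_force: [-1.4, -0.0, -8.7]
finger_gap: 0.706
```

```bash
python3 - <<'E'
from h import *
from station import robot
s=robot.read_state(); print(s['position'],s['clock'],s['wrist_force'],s['finger_gap']); go(s,[.5437,-.0714,.12],7.35)
c=robot.get_calibration('wrist'); 
p,d=robot.capture('wrist'); cv2.imwrite("pics/wrist3.png",cv2.cvtColor(p,cv2.COLOR_RGB2BGR)); np.savez("pics/wrist3.npz",d=d,**c)
p,d=robot.capture('top'); cv2.imwrite("pics/top3.png",cv2.resize(cv2.cvtColor(p,cv2.COLOR_RGB2BGR)[150:280,290:490],None,fx=4,fy=4))
p,d=robot.capture('scene'); cv2.imwrite("pics/sc3.png",cv2.resize(cv2.cvtColor(p,cv2.COLOR_RGB2BGR)[130:290,230:430],None,fx=4,fy=3.7))
E
```

```text
[ 0.54154208 -0.07205418  0.14551604] 6.95 [-1.43773601 -0.04753659 -8.70337968] 0.7057202984536718
travel units [-0.0048  0.0006  0.051 ] mm [-2.4  0.3 25.5]
rot units [ 0.0007 -0.0019 -0.0011] deg [ 0.13 -0.35 -0.2 ]
```

View pics/wrist3.png

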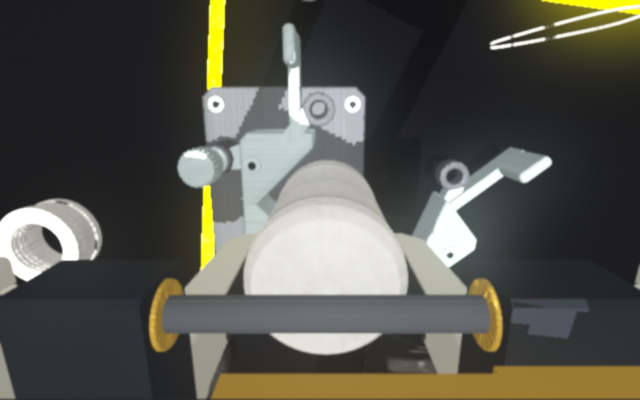

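View pics/sc3.png

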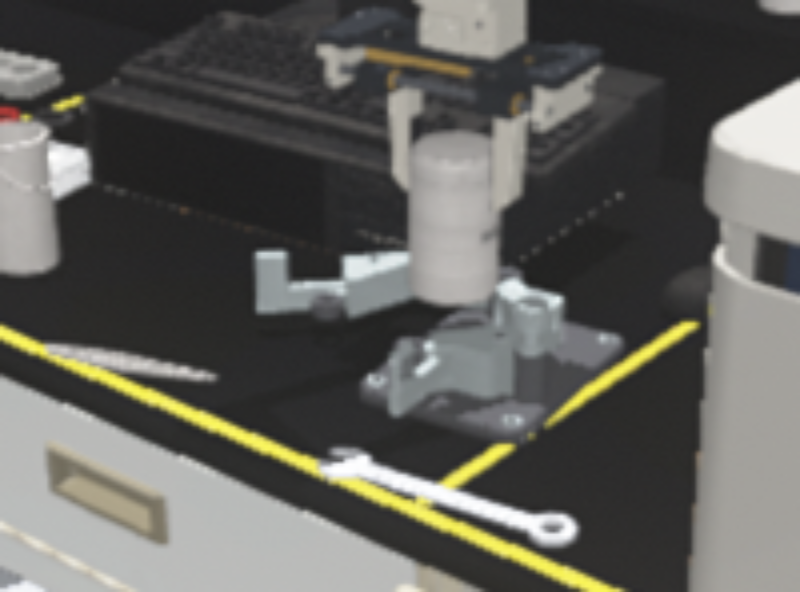

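Emit:
play_rows([
  {"travel":[-0.005,0.002,0.01],"rot":[0.0007,-0.002,-0.001],"hand":1},
  {"travel":[-0.001,0,0.02],"rot":[0,0,0],"hand":1},
  {"travel":[-0.001,0,0.02],"rot":[0,-0.001,0],"hand":1},
  {"travel":[0,0,0.015],"rot":[0,-0.001,0],"hand":1},
  {"travel":[0,0,0.01],"rot":[0,0,0],"hand":1},
  {"travel":[0,0,0],"rot":[0,0,0],"hand":1},
])

```text
clock: 7.7
position: [0.5477, -0.071, 0.1079]
tcp_rot: [-0.201, 3.122, -0.003]
wrist_force: [-0.0, -0.5, -8.8]
finger_gap: 0.706
```

```bash
python3 - <<'E'
from h import *
from station import robot
s=robot.read_state(); print(s['position'],s['clock'],s['wrist_force'],s['finger_gap']); go(s,[.5437,-.0714,.091],7.35)
E
```

```text
[ 0.54769227 -0.07099393  0.10794252] 7.7 [-0.03049534 -0.49973918 -8.80238578] 0.7060980228595983
travel units [0.0085 0.0003 0.0338] mm [ 4.2  0.2 16.9]
rot units [-0.0009  0.0042  0.0001] deg [-0.16  0.76  0.03]
```

Emit:
play_rows([
  {"travel":[0.009,0,0],"rot":[-0.001,0.004,0],"hand":1},
  {"travel":[0,0,0.008],"rot":[0,0,0],"hand":1},
  {"travel":[0,0,0.008],"rot":[0,0,0],"hand":1},
  {"travel":[0,0,0],"rot":[0,0,0],"hand":1},
])

```text
clock: 8.1
position: [0.5434, -0.0719, 0.0997]
tcp_rot: [-0.202, 3.135, 0.0]
wrist_force: [-0.2, 0.3, -9.4]
finger_gap: 0.707
```

```bash
python3 - <<'E'
from h import *
from station import robot
s=robot.read_state(); print(s['position'],s['clock'],s['wrist_force'],s['finger_gap']); go(s,[.5437,-.0714,.091],7.35)
E
```

```text
[ 0.54336033 -0.07193315  0.09971397] 8.1 [-0.17388665  0.31224154 -9.42864672] 0.7070575986614867
travel units [-0.0008  0.001   0.0174] mm [-0.4  0.5  8.7]
rot units [-0.      0.0002  0.0001] deg [-0.    0.03  0.02]
```

Emit:
play_rows([
  {"travel":[0,0,0.008],"rot":[0,0,0],"hand":1},
  {"travel":[0,0,0.008],"rot":[0,0,0],"hand":1},
  {"travel":[0,0,0.003],"rot":[0,0,0],"hand":1},
  {"travel":[0,0,0],"rot":[0,0,0],"hand":1},
])

```text
clock: 8.5
position: [0.5442, -0.0721, 0.0904]
tcp_rot: [-0.202, 3.133, -0.001]
wrist_force: [-0.5, 0.3, -6.5]
finger_gap: 0.708
```

```bash
python3 - <<'E'
from h import *
from station import robot
s=robot.read_state(); print(s['position'],s['clock'],s['wrist_force'],s['finger_gap']); go(s,[.5437,-.0714,.091],7.35)
E
```

```text
[ 0.54420468 -0.07209391  0.09038118] 8.5 [-0.4793849   0.28075322 -6.50373238] 0.7076048354657481
travel units [ 0.0008  0.0015 -0.0012] mm [ 0.4  0.8 -0.6]
rot units [-0.0003  0.0008  0.0001] deg [-0.05  0.14  0.02]
```

Touching the plate (force fell to -6.5 N). A little further, then release.

Emit:
play_rows([
  {"travel":[0,0,0.003],"rot":[0,0,0],"hand":1},
  {"travel":[0,0,0],"rot":[0,0,0],"hand":1},
  {"travel":[0,0,0],"rot":[0,0,0],"hand":-1},
  {"travel":[0,0,0],"rot":[0,0,0],"hand":-1},
  {"travel":[0,0,0],"rot":[0,0,0],"hand":-1},
  {"travel":[0,0,0],"rot":[0,0,0],"hand":-1},
])

```text
clock: 9.1
position: [0.5485, -0.0735, 0.0941]
tcp_rot: [-0.201, 3.122, -0.008]
wrist_force: [0.5, -0.1, -0.4]
finger_gap: 0.984
```

```bash
python3 - <<'E'
from h import *
from station import robot
s=robot.read_state(); print(s['position'],s['clock'],s['wrist_force'],s['finger_gap']); go(s,[.543,-.0714,.21],7.35)
E
```

```text
[ 0.54854862 -0.07347086  0.09409452] 9.1 [ 0.46838622 -0.05088262 -0.35846067] 0.9839086290603813
travel units [ 0.0075  0.0042 -0.232 ] mm [   3.8    2.1 -116. ]
rot units [-0.0019  0.004   0.0002] deg [-0.34  0.72  0.03]
```

Emit:
play_rows([
  {"travel":[0,0,-0.01],"rot":[0,0,0],"hand":-1},
  {"travel":[0,0,-0.02],"rot":[-0.002,0.004,0],"hand":-1},
  {"travel":[0,0,-0.04],"rot":[0,0,0],"hand":-1},
  {"travel":[0,0,-0.05],"rot":[0,0,0],"hand":-1},
  {"travel":[0,0,-0.05],"rot":[0,0,0],"hand":-1},
  {"travel":[0,0,-0.05],"rot":[0,0,0],"hand":-1},
  {"travel":[0,0,-0.04],"rot":[0,0,0],"hand":1},
  {"travel":[0,0,0],"rot":[0,0,0],"hand":1},
])

```text
clock: 9.9
position: [0.549, -0.0739, 0.2319]
tcp_rot: [-0.202, 3.133, -0.001]
wrist_force: [-0.4, -0.5, 0.1]
finger_gap: 0.877
```

```bash
cat >> h.py <<'E'
t0=np.deg2rad(7.35);CR=np.array([[np.cos(t0),-np.sin(t0)],[np.sin(t0),np.cos(t0)]]);CO=np.array([.5442,-.0754])
def C2W(x,y): return CO+CR@np.array([x,y])/1000
def J2W(th,r,y): return C2W(66-r*np.cos(th)+y*np.sin(th), r*np.sin(th)+y*np.cos(th))
E
python3 - <<'E'
from h import *
from station import robot
s=robot.read_state(); print(s['position'],s['clock'],s['wrist_force'],s['finger_gap'])
w=J2W(.889,176,54);print(w); go(s,[*w,.2],7.35-np.rad2deg(.889))
c=robot.get_calibration('wrist'); 
p,d=robot.capture('wrist'); cv2.imwrite("pics/wrist4.png",cv2.cvtColor(p,cv2.COLOR_RGB2BGR)); np.savez("pics/wrist4.npz",d=d,**c)
P=cloud(d,c)
sel=(P[...,2]>.06)&(P[...,2]<.11)&(abs(P[...,0]-.544)<.05)&(abs(P[...,1]+.073)<.05); q=P[sel]
from scipy.optimize import least_squares
f=lambda p: np.hypot(q[:,0]-p[0],q[:,1]-p[1])-.033
if len(q):r=least_squares(f,[.544,-.073],loss='soft_l1',f_scale=.002); print('circle',r.x,np.std(f(r.x)),len(q))
E
```

```text
[ 0.54896077 -0.07394483  0.23194915] 9.9 [-0.4494238  -0.51413009  0.07879997] 0.8770896773007023
[0.51940354 0.09349958]
travel units [0.0158 0.3397 0.0636] mm [  7.9 169.9  31.8]
rot units [1.000e-04 7.000e-04 2.831e-01] deg [1.000e-02 1.200e-01 5.095e+01]
circle [ 0.54507823 -0.07163311] 0.0001019076372439421 280
```

View pics/wrist4.png

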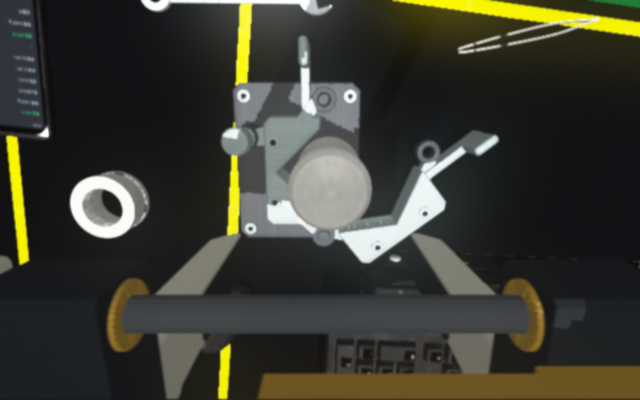

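Emit:
play_rows([
  {"travel":[0,0.08,0],"rot":[0,0,0],"hand":1},
  {"travel":[0,0.09,0],"rot":[0,0,0],"hand":1},
  {"travel":[0,0.09,0],"rot":[0,0,0],"hand":1},
  {"travel":[0,0.08,0],"rot":[0,0,0],"hand":1},
  {"travel":[0,0,0.01],"rot":[0,0,0.045],"hand":1},
  {"travel":[0,0,0.01],"rot":[0,0,0.045],"hand":1},
  {"travel":[0,0,0.01],"rot":[0,0,0.045],"hand":1},
  {"travel":[0,0,0.01],"rot":[0,0,0.045],"hand":1},
  {"travel":[0,0,0.01],"rot":[0,0,0.045],"hand":1},
  {"travel":[0,0,0.01],"rot":[0,0,0.045],"hand":1},
])

```text
clock: 10.95
position: [0.5181, 0.1018, 0.1844]
tcp_rot: [-1.147, -2.904, 0.01]
wrist_force: [0.2, 0.3, -0.4]
finger_gap: 0.012
```

```bash
python3 - <<'E'
from h import *
from station import robot
s=robot.read_state(); print(s['position'],s['clock'],s['wrist_force'],s['finger_gap'])
w=J2W(.889,176,54);print(w); go(s,[*w,.14],7.35-np.rad2deg(.889))
E
```

```text
[0.51811715 0.10181266 0.1844159 ] 10.95 [ 0.22396919  0.25347927 -0.42163314] 0.01225649651357979
[0.51940354 0.09349958]
travel units [-0.0146 -0.0093  0.0887] mm [-7.3 -4.6 44.4]
rot units [-0.0041 -0.0049  0.0028] deg [-0.73 -0.89  0.5 ]
```

Emit:
play_rows([
  {"travel":[-0.014,-0.006,0],"rot":[-0.004,-0.005,0.003],"hand":1},
  {"travel":[0,0,0.06],"rot":[0,0,0],"hand":1},
  {"travel":[0,0,0.06],"rot":[0,0,0],"hand":1},
  {"travel":[0,0,0],"rot":[0,0,0],"hand":1},
])

```text
clock: 11.35
position: [0.5194, 0.0933, 0.1192]
tcp_rot: [-1.154, -2.921, 0.003]
wrist_force: [-0.6, 0.4, -0.0]
finger_gap: 0.004
```

```bash
python3 - <<'E'
from h import *
from station import robot
s=robot.read_state(); print(s['position'],s['clock'],s['wrist_force'],s['finger_gap'])
w=J2W(.889,176,54);print(w); go(s,[*w,.045],7.35-np.rad2deg(.889))
c=robot.get_calibration('wrist'); 
p,d=robot.capture('wrist'); cv2.imwrite("pics/wrist5.png",cv2.cvtColor(p,cv2.COLOR_RGB2BGR)); np.savez("pics/wrist5.npz",d=d,**c)
E
```

```text
[0.51936419 0.09330414 0.11920397] 11.35 [-0.61192322  0.42914737 -0.04410715] 0.0040412611014197615
[0.51940354 0.09349958]
travel units [0.0002 0.0006 0.1484] mm [ 0.1  0.3 74.2]
rot units [-0.0006 -0.0001  0.0026] deg [-0.1  -0.01  0.47]
```

View pics/wrist5.png

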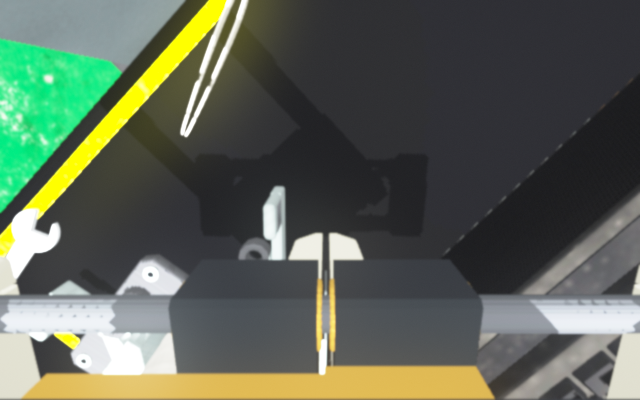

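Emit:
play_rows([
  {"travel":[0,0,0.04],"rot":[0,0,0.002],"hand":1},
  {"travel":[0,0,0.05],"rot":[0,0,0],"hand":1},
  {"travel":[0,0,0.04],"rot":[0,0,0],"hand":1},
  {"travel":[0,0,0.01],"rot":[0,0,0],"hand":1},
  {"travel":[0,0,0],"rot":[0,0,0],"hand":1},
])

```text
clock: 11.9
position: [0.5267, 0.092, 0.0566]
tcp_rot: [1.147, 2.91, 0.005]
wrist_force: [0.1, -0.7, 0.3]
finger_gap: 0.003
```

```bash
python3 - <<'E'
from h import *
from station import robot
s=robot.read_state(); print(s['position'],s['clock'],s['wrist_force'],s['finger_gap'])
w=J2W(.889,176,42); go(s,[*w,.045],7.35-np.rad2deg(.889))
E
```

```text
[0.52665582 0.09198098 0.05658315] 11.9 [ 0.13937576 -0.65526685  0.32561312] 0.0026525365886349347
travel units [ 0.0132 -0.0319  0.0228] mm [  6.6 -15.9  11.4]
rot units [0.0026 0.0037 0.0031] deg [0.46 0.67 0.55]
```

Emit:
play_rows([
  {"travel":[0.013,-0.012,0.022],"rot":[0.003,0.004,0.003],"hand":1},
  {"travel":[0,-0.02,0],"rot":[0,0,0],"hand":1},
  {"travel":[0,-0.02,0],"rot":[0,0,-0.018],"hand":1},
  {"travel":[0,-0.025,0],"rot":[0,0,-0.023],"hand":1},
  {"travel":[0,-0.025,0],"rot":[0,0,-0.023],"hand":1},
])

```text
clock: 12.4
position: [0.4894, 0.0571, 0.0491]
tcp_rot: [0.853, 3.019, 0.002]
wrist_force: [-0.6, 1.4, -0.2]
finger_gap: 0.005
```

```bash
cat >> h.py <<'E'
def where(s):
    q=CR.T@(s['position'][:2]-CO)*1000
    th=np.arctan2(q[1],66-q[0]); Rt=R.from_rotvec(s['tcp_rot']).as_matrix(); yaw=np.degrees(np.arctan2(-Rt[0,1],Rt[1,1]))
    print('clock',s['clock'],'clamp xy',q.round(1),'z',round(s['position'][2]*1000,1),'yaw-7.35',round(yaw-7.35,2),'F',s['wrist_force'].round(1),'gap mm',round(s['finger_gap']*93,1),'Fclamp',(CR.T@s['wrist_force'][:2]).round(1))
    # theta at which offset 39.5 pushes
    r=np.hypot(q[0]-66,q[1]); print('r',r.round(1),'theta jaw if contact',round(th-np.arcsin(39.5/r),3))
E
python3 - <<'E'
from h import *
from station import robot
s=robot.read_state(); where(s); go(s,None,7.35)
E
```

```text
clock 12.4 clamp xy [-37.4 138.4] z 49.1 yaw-7.35 -38.89 F [-0.6  1.4 -0.2] gap mm 0.4 Fclamp [-0.4  1.4]
r 172.7 theta jaw if contact 0.699
rot units [ 0.0004  0.0014 -0.216 ] deg [  0.08   0.26 -38.89]
```

Emit:
play_rows([
  {"travel":[0.008,-0.026,0],"rot":[0,0,-0.026],"hand":1},
  {"travel":[0.004,-0.028,0],"rot":[0,0,-0.028],"hand":1},
  {"travel":[0.002,-0.028,0],"rot":[0,0,-0.028],"hand":1},
  {"travel":[0,-0.028,0],"rot":[0,0,-0.028],"hand":1},
  {"travel":[0,-0.028,0],"rot":[0,0,-0.028],"hand":1},
])

```text
clock: 12.9
position: [0.4548, -0.0056, 0.0521]
tcp_rot: [0.152, 3.131, 0.002]
wrist_force: [-0.3, 2.2, 0.9]
finger_gap: 0.006
```

```bash
python3 - <<'E'
from h import *
from station import robot
s=robot.read_state(); where(s); go(s,None,7.35)
E
```

```text
clock 12.9 clamp xy [-79.7  80.6] z 52.1 yaw-7.35 -12.9 F [-0.3  2.2  0.9] gap mm 0.5 Fclamp [-0.1  2.3]
r 166.6 theta jaw if contact 0.266
rot units [ 0.0003  0.0024 -0.0717] deg [  0.06   0.42 -12.9 ]
```

Emit:
play_rows([
  {"travel":[0.02,0,0.008],"rot":[0,0.002,-0.02],"hand":1},
  {"travel":[0.012,-0.02,0.005],"rot":[0,0,-0.02],"hand":1},
  {"travel":[0.004,-0.02,0],"rot":[0,0,-0.02],"hand":1},
  {"travel":[0.002,-0.02,0],"rot":[0,0,-0.008],"hand":1},
])

```text
clock: 13.3
position: [0.4347, -0.0371, 0.048]
tcp_rot: [-0.2, 3.131, 0.001]
wrist_force: [-0.4, 1.3, -0.5]
finger_gap: 0.006
```

```bash
python3 - <<'E'
from h import *
from station import robot
s=robot.read_state(); where(s); go(s,None,7.35)
E
```

```text
clock 13.3 clamp xy [-103.7   52. ] z 48.0 yaw-7.35 -0.04 F [-0.4  1.3 -0.5] gap mm 0.5 Fclamp [-0.2  1.4]
r 177.5 theta jaw if contact 0.073
rot units [ 0.0001  0.0014 -0.0002] deg [ 0.01  0.25 -0.04]
```

Emit:
play_rows([
  {"travel":[0.008,-0.008,0],"rot":[0,0,0],"hand":1},
  {"travel":[0.003,-0.008,0],"rot":[0,0,0],"hand":1},
  {"travel":[0.002,-0.006,0],"rot":[0,0,0],"hand":1},
])

```text
clock: 13.6
position: [0.4293, -0.0498, 0.0494]
tcp_rot: [-0.196, 3.128, 0.001]
wrist_force: [0.8, 2.1, -0.5]
finger_gap: 0.008
```

```bash
python3 - <<'E'
from h import *
from station import robot
s=robot.read_state(); where(s); go(s,None,7.35)
E
```

```text
clock 13.6 clamp xy [-110.6   40. ] z 49.4 yaw-7.35 -0.2 F [ 0.8  2.1 -0.5] gap mm 0.7 Fclamp [1.1 2. ]
r 181.1 theta jaw if contact 0.003
rot units [ 0.      0.0024 -0.0011] deg [ 0.01  0.42 -0.2 ]
```

Emit:
play_rows([
  {"travel":[0,-0.004,0],"rot":[0,0.002,0],"hand":1},
  {"travel":[0,-0.004,0],"rot":[0,0,0],"hand":1},
])

```text
clock: 13.8
position: [0.429, -0.0536, 0.0495]
tcp_rot: [0.195, -3.135, -0.002]
wrist_force: [-0.8, 2.5, 0.2]
finger_gap: 0.005
```

```bash
python3 - <<'E'
from h import *
from station import robot
s=robot.read_state(); where(s); go(s,None,7.35)
c=robot.get_calibration('wrist'); 
p,d=robot.capture('wrist'); cv2.imwrite("pics/wrist6.png",cv2.cvtColor(p,cv2.COLOR_RGB2BGR)); np.savez("pics/wrist6.npz",d=d,**c)
E
```

```text
clock 13.8 clamp xy [-111.5   36.4] z 49.5 yaw-7.35 -0.24 F [-0.8  2.5  0.2] gap mm 0.4 Fclamp [-0.4  2.6]
r 181.1 theta jaw if contact -0.018
rot units [ 0.0003 -0.0001 -0.0013] deg [ 0.06 -0.02 -0.24]
```

View pics/wrist6.png

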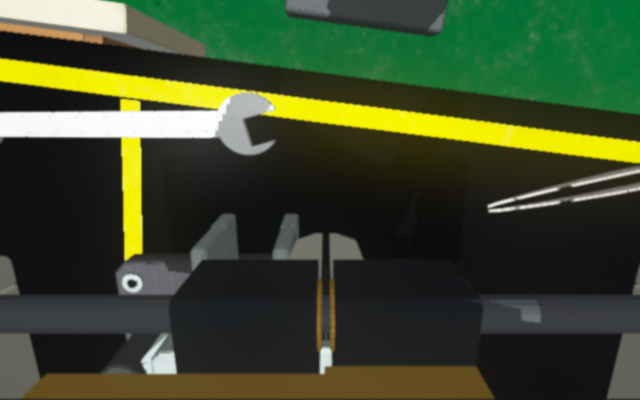

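Emit:
play_rows([
  {"travel":[0,-0.004,0],"rot":[0,0,0],"hand":1},
  {"travel":[0,-0.004,0],"rot":[0,0,0],"hand":1},
])

```text
clock: 14.05
position: [0.429, -0.0541, 0.0495]
tcp_rot: [0.193, -3.134, -0.011]
wrist_force: [0.9, 13.3, 6.4]
finger_gap: 0.008
```

```bash
python3 - <<'E'
from h import *
from station import robot
s=robot.read_state(); where(s)
E
```

```text
clock 14.05 clamp xy [-111.5   35.8] z 49.5 yaw-7.35 -0.32 F [ 0.9 13.3  6.4] gap mm 0.7 Fclamp [ 2.6 13.1]
r 181.1 theta jaw if contact -0.021
```

Emit:
play_rows([
  {"travel":[0,0.01,0],"rot":[0,0,0.001],"hand":1},
  {"travel":[0,0.02,0],"rot":[0,0,0.001],"hand":1},
  {"travel":[0,0,-0.05],"rot":[0,0,0],"hand":0},
  {"travel":[0,0,-0.08],"rot":[0,0,0],"hand":0},
  {"travel":[0,0,-0.08],"rot":[0,0,0],"hand":0},
  {"travel":[0,0,-0.08],"rot":[0,0,0],"hand":0},
  {"travel":[-0.02,-0.02,-0.06],"rot":[0,0,0],"hand":0},
  {"travel":[0,0,0],"rot":[0,0,0],"hand":0},
])

```text
clock: 14.85
position: [0.4375, -0.0469, 0.2302]
tcp_rot: [0.185, -3.131, -0.005]
wrist_force: [0.3, -0.4, -0.7]
finger_gap: 0.467
```

```bash
python3 - <<'E'
from h import *
from station import robot
s=robot.read_state(); where(s); go(s,[*C2W(-34,-76),.16],7.35)
c=robot.get_calibration('wrist'); 
p,d=robot.capture('wrist'); cv2.imwrite("pics/wrist7.png",cv2.cvtColor(p,cv2.COLOR_RGB2BGR)); np.savez("pics/wrist7.npz",d=d,**c)
E
```

```text
clock 14.85 clamp xy [-102.2   42. ] z 230.2 yaw-7.35 -0.58 F [ 0.3 -0.4 -0.7] gap mm 43.4 Fclamp [ 0.2 -0.4]
r 173.3 theta jaw if contact 0.015
travel units [-0.1394 -0.235   0.1389] mm [ -69.7 -117.5   69.4]
rot units [ 0.001  -0.0016 -0.0032] deg [ 0.19 -0.28 -0.58]
```

View pics/wrist7.png

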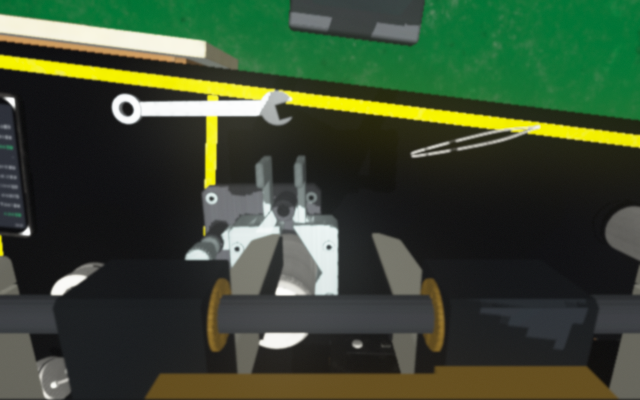

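```bash
python3 - <<'E'
from h import *
im=cv2.imread('pics/wrist7.png')
cv2.imwrite('pics/w7z.png',cv2.resize(im[150:270,180:350],None,fx=4.6,fy=4.6,interpolation=cv2.INTER_CUBIC))
z=np.load('pics/wrist7.npz'); c={k:z[k] for k in ['fx','fy','cx','cy','rvec','tvec']}
f=lambda x,y,h: proj([*C2W(x,y),h],c)
for n,a in dict(hole=(-70,0,.052),ft=(-110,-18,.074),jt=(-110,18,.074),pin=(-34,-76,.093)).items():
    q=f(*a); print(n,q.round(1),'zoom',((q-[180,150])*4.6).round(0))
E
```

```text
hole [283.9 209.6] zoom [478. 274.]
ft [260.1 175. ] zoom [369. 115.]
jt [299.1 174.5] zoom [548. 113.]
pin [198.6 260.3] zoom [ 85. 507.]
```

View pics/w7z.png

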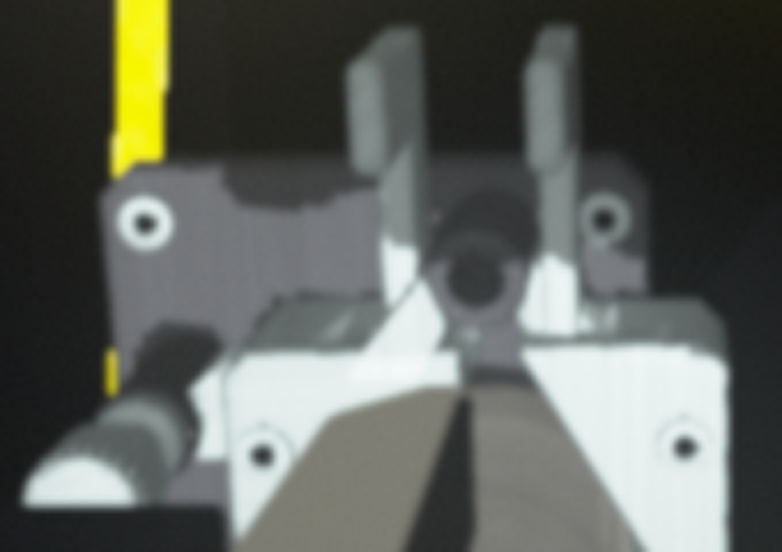

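Emit:
play_rows([
  {"travel":[-0.04,-0.06,0],"rot":[0.001,-0.002,-0.003],"hand":0},
  {"travel":[-0.04,-0.07,0],"rot":[0,0,0],"hand":0},
  {"travel":[-0.04,-0.07,0.02],"rot":[0,0,0],"hand":0},
  {"travel":[-0.03,-0.05,0.04],"rot":[0,0,0],"hand":0},
  {"travel":[0,0,0.04],"rot":[0,0,0],"hand":0},
  {"travel":[0,0,0],"rot":[0,0,0],"hand":0},
])

```text
clock: 15.5
position: [0.5229, -0.1596, 0.1665]
tcp_rot: [0.204, -3.121, -0.011]
wrist_force: [-1.1, -0.4, 0.1]
finger_gap: 0.499
```

```bash
python3 - <<'E'
from h import *
from station import robot
s=robot.read_state(); where(s); go(s,[*C2W(-34,-76),.11],7.35)
E
```

```text
clock 15.5 clamp xy [-31.9 -80.8] z 166.5 yaw-7.35 0.12 F [-1.1 -0.4  0.1] gap mm 46.4 Fclamp [-1.1 -0.3]
r 126.9 theta jaw if contact -1.006
travel units [0.0027 0.0087 0.1132] mm [ 1.3  4.3 56.6]
rot units [ 0.0025 -0.0042  0.0007] deg [ 0.45 -0.76  0.12]
```

Emit:
play_rows([
  {"travel":[0.003,0.009,0],"rot":[0.0025,-0.004,0.001],"hand":0},
  {"travel":[0,0,0.03],"rot":[0,0,0],"hand":0},
  {"travel":[0,0,0.04],"rot":[0,0,0],"hand":0},
  {"travel":[0,0,0.03],"rot":[0,0,0],"hand":0},
  {"travel":[0,0,0],"rot":[0,0,0],"hand":0},
])

```text
clock: 16.0
position: [0.5179, -0.1503, 0.1163]
tcp_rot: [-0.203, 3.135, -0.001]
wrist_force: [-0.2, 0.1, -0.2]
finger_gap: 0.502
```

```bash
python3 - <<'E'
from h import *
from station import robot
s=robot.read_state(); where(s); go(s,[*C2W(-34,-76),.064],7.35)
c=robot.get_calibration('wrist'); 
p,d=robot.capture('wrist'); cv2.imwrite("pics/wrist8.png",cv2.cvtColor(p,cv2.COLOR_RGB2BGR)); np.savez("pics/wrist8.npz",d=d,**c)
p,d=robot.capture('scene'); cv2.imwrite("pics/sc8.png",cv2.resize(cv2.cvtColor(p,cv2.COLOR_RGB2BGR)[130:290,230:430],None,fx=4,fy=3.7))
E
```

```text
clock 16.0 clamp xy [-35.7 -70.9] z 116.3 yaw-7.35 0.05 F [-0.2  0.1 -0.2] gap mm 46.7 Fclamp [-0.2  0.1]
r 124.0 theta jaw if contact -0.933
travel units [-0.0034 -0.0102  0.1047] mm [-1.7 -5.1 52.4]
rot units [-0.0002  0.      0.0003] deg [-0.04  0.01  0.05]
```

View pics/wrist8.png

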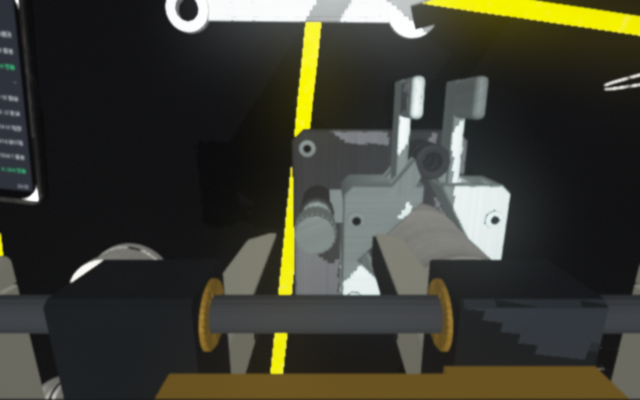

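View pics/sc8.png

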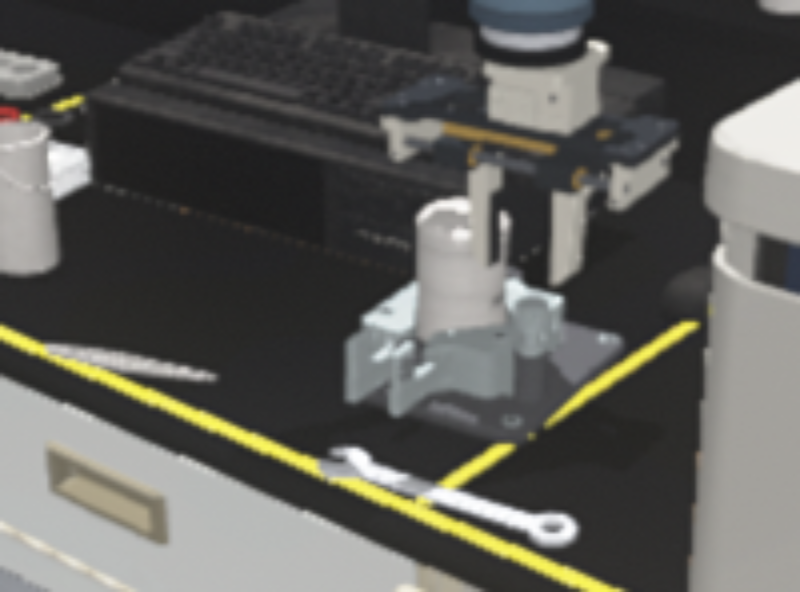

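Emit:
play_rows([
  {"travel":[-0.003,-0.01,0],"rot":[0,0,0],"hand":0},
  {"travel":[0,0,0.02],"rot":[0,0,0],"hand":0},
  {"travel":[0.001,0,0.025],"rot":[0,0,0],"hand":0},
  {"travel":[0.001,0,0.02],"rot":[0,0.001,0],"hand":0},
  {"travel":[0.001,0,0.015],"rot":[0,0.001,0],"hand":0},
  {"travel":[0,0,0],"rot":[0,0,0],"hand":0},
])

```text
clock: 16.7
position: [0.5216, -0.1571, 0.0781]
tcp_rot: [-0.203, 3.134, -0.009]
wrist_force: [-0.1, -0.2, -0.6]
finger_gap: 0.499
```

```bash
python3 - <<'E'
from h import *
from station import robot
z=np.load('pics/wrist8.npz'); c={k:z[k] for k in ['fx','fy','cx','cy','rvec','tvec']}
print(proj([*C2W(-34,-76),.093],c), proj([*C2W(-70,0),.052],c))
s=robot.read_state(); where(s); go(s,[*C2W(-34,-76),.064],7.35)
E
```

```text
[317.44259276 233.6881595 ] [434.41275118 160.06294403]
clock 16.7 clamp xy [-32.9 -78.1] z 78.1 yaw-7.35 0.07 F [-0.1 -0.2 -0.6] gap mm 46.4 Fclamp [-0.1 -0.1]
r 126.0 theta jaw if contact -0.988
travel units [0.0023 0.0044 0.0281] mm [ 1.2  2.2 14.1]
rot units [-0.0019  0.0002  0.0004] deg [-0.35  0.04  0.07]
```

Emit:
play_rows([
  {"travel":[0.0025,0.0044,0.01],"rot":[-0.002,0,0],"hand":0},
  {"travel":[0,0,0.012],"rot":[0,0,0],"hand":0},
  {"travel":[0,0,0.007],"rot":[0,0,0],"hand":0},
  {"travel":[0,0,0],"rot":[0,0,0],"hand":0},
])

```text
clock: 17.1
position: [0.5199, -0.1548, 0.0618]
tcp_rot: [0.203, -3.135, -0.002]
wrist_force: [0.2, 0.4, -0.5]
finger_gap: 0.498
```

```bash
python3 - <<'E'
from h import *
from station import robot
s=robot.read_state(); where(s); go(s,[*C2W(-34,-76),.064],7.35)
E
```

```text
clock 17.1 clamp xy [-34.3 -75.7] z 61.8 yaw-7.35 0.07 F [ 0.2  0.4 -0.5] gap mm 46.3 Fclamp [0.2 0.4]
r 125.6 theta jaw if contact -0.966
travel units [-0.0006 -0.0006 -0.0043] mm [-0.3 -0.3 -2.2]
rot units [ 0.0004 -0.      0.0004] deg [ 0.08 -0.01  0.07]
```

Emit:
play_rows([
  {"travel":[0,0,-0.004],"rot":[0,0,0],"hand":1},
  {"travel":[0,0,0],"rot":[0,0,0],"hand":1},
  {"travel":[0,0,0],"rot":[0,0,0],"hand":1},
  {"travel":[0,0,0],"rot":[0,0,0],"hand":1},
  {"travel":[0,0,0],"rot":[0,0,0],"hand":1},
], grip_force=35)

```text
clock: 17.6
position: [0.5204, -0.1552, 0.0648]
tcp_rot: [-0.203, 3.134, 0.001]
wrist_force: [-0.0, -0.8, -0.8]
finger_gap: 0.251
```

```bash
python3 - <<'E'
from h import *
from station import robot
s=robot.read_state(); where(s); go(s,[*C2W(-34,-76),.12],7.35)
E
```

```text
clock 17.6 clamp xy [-33.8 -76.1] z 64.8 yaw-7.35 0.07 F [-0.  -0.8 -0.8] gap mm 23.3 Fclamp [-0.1 -0.8]
r 125.5 theta jaw if contact -0.972
travel units [ 3.000e-04  1.000e-04 -1.103e-01] mm [  0.2   0.1 -55.2]
rot units [0.0001 0.0004 0.0004] deg [0.02 0.07 0.07]
```

Emit:
play_rows([
  {"travel":[0,0,-0.01],"rot":[0,0,0],"hand":1},
  {"travel":[0,0,-0.02],"rot":[0,0,0],"hand":1},
  {"travel":[0,0,-0.025],"rot":[0,0,0],"hand":1},
  {"travel":[0,0,-0.025],"rot":[0,0,0],"hand":1},
  {"travel":[0,0,-0.025],"rot":[0,0,0],"hand":1},
  {"travel":[0,0,-0.015],"rot":[0,0,0],"hand":1},
  {"travel":[0,0,0],"rot":[0,0,0],"hand":1},
])

```text
clock: 18.3
position: [0.5211, -0.1554, 0.132]
tcp_rot: [-0.203, 3.131, -0.002]
wrist_force: [-0.3, -0.7, 0.2]
finger_gap: 0.249
```

```bash
python3 - <<'E'
from h import *
from station import robot
s=robot.read_state(); where(s); go(s,[*C2W(-70,0),.12],7.35)
E
```

```text
clock 18.3 clamp xy [-33.2 -76.4] z 132.0 yaw-7.35 0.08 F [-0.3 -0.7  0.2] gap mm 23.2 Fclamp [-0.4 -0.6]
r 125.2 theta jaw if contact -0.978
travel units [0.0735 0.153  0.0235] mm [36.8 76.5 11.8]
rot units [-0.0004  0.0012  0.0004] deg [-0.08  0.21  0.08]
```

Emit:
play_rows([
  {"travel":[0.02,0.04,0],"rot":[0,0,0],"hand":1},
  {"travel":[0.02,0.045,0],"rot":[0,0,0],"hand":1},
  {"travel":[0.02,0.04,0],"rot":[0,0,0],"hand":1},
  {"travel":[0.01,0.025,0],"rot":[0,0.001,0],"hand":1},
  {"travel":[0,0,0],"rot":[0,0,0],"hand":1},
])

```text
clock: 18.8
position: [0.4752, -0.0841, 0.1317]
tcp_rot: [-0.201, 3.134, -0.003]
wrist_force: [1.5, -0.1, -1.4]
finger_gap: 0.251
```

```bash
python3 - <<'E'
from h import *
from station import robot
s=robot.read_state(); where(s); go(s,[*C2W(-70,0),.105],7.35)
c=robot.get_calibration('wrist'); 
p,d=robot.capture('wrist'); cv2.imwrite("pics/wrist9.png",cv2.cvtColor(p,cv2.COLOR_RGB2BGR)); np.savez("pics/wrist9.npz",d=d,**c)
E
```

```text
clock 18.8 clamp xy [-69.5   0.2] z 131.7 yaw-7.35 -0.01 F [ 1.5 -0.1 -1.4] gap mm 23.3 Fclamp [ 1.5 -0.3]
r 135.5 theta jaw if contact -0.295
travel units [ 0.001  -0.0002  0.0535] mm [ 0.5 -0.1 26.7]
rot units [-0.0007  0.0003 -0.0001] deg [-0.12  0.06 -0.01]
```

View pics/wrist9.png

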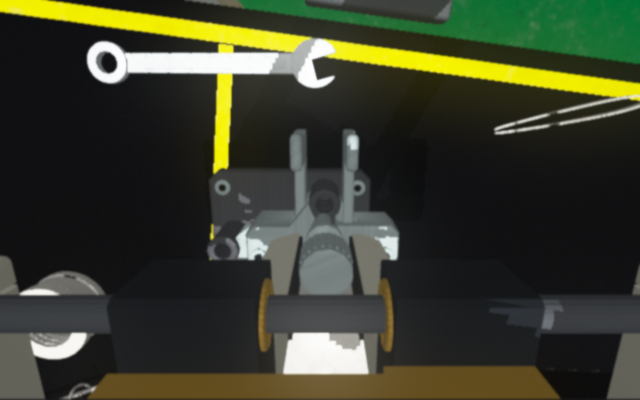

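Emit:
play_rows([
  {"travel":[0.001,0,0.015],"rot":[-0.001,0,0],"hand":1},
  {"travel":[0.001,0,0.015],"rot":[0,0,0],"hand":1},
  {"travel":[0.001,0,0.015],"rot":[0,0.001,0],"hand":1},
  {"travel":[0,0,0.003],"rot":[0,0,0],"hand":1},
  {"travel":[0,0,0],"rot":[0,0,0],"hand":1},
])

```text
clock: 19.35
position: [0.4762, -0.088, 0.1049]
tcp_rot: [0.198, -3.134, 0.001]
wrist_force: [0.3, 0.7, -0.3]
finger_gap: 0.25
```

```bash
python3 - <<'E'
from h import *
from station import robot
s=robot.read_state(); where(s); go(s,[*C2W(-70,0),.098],7.35)
c=robot.get_calibration('wrist'); 
p,d=robot.capture('wrist'); np.savez("pics/wrist10.npz",d=d,**c)
im=cv2.cvtColor(p,cv2.COLOR_RGB2BGR); cv2.imwrite("pics/w10z.png",cv2.resize(im[120:290,240:410],None,fx=3.5,fy=3.5,interpolation=cv2.INTER_CUBIC))
print('hole zoom',(proj([*C2W(-70,0),.052],c)-[240,120])*3.5, 'tcp-based tip', (proj(s['position']+[0,0,-.051],c)-[240,120])*3.5)
E
```

```text
clock 19.35 clamp xy [-69.1  -3.8] z 104.9 yaw-7.35 -0.12 F [ 0.3  0.7 -0.3] gap mm 23.3 Fclamp [0.4 0.6]
r 135.1 theta jaw if contact -0.324
travel units [0.0019 0.0075 0.0138] mm [0.9 3.8 6.9]
rot units [-0.0001 -0.0005 -0.0007] deg [-0.02 -0.09 -0.12]
hole zoom [321.92735595 328.69092666] tcp-based tip [301.70519687 336.64868847]
```

View pics/w10z.png

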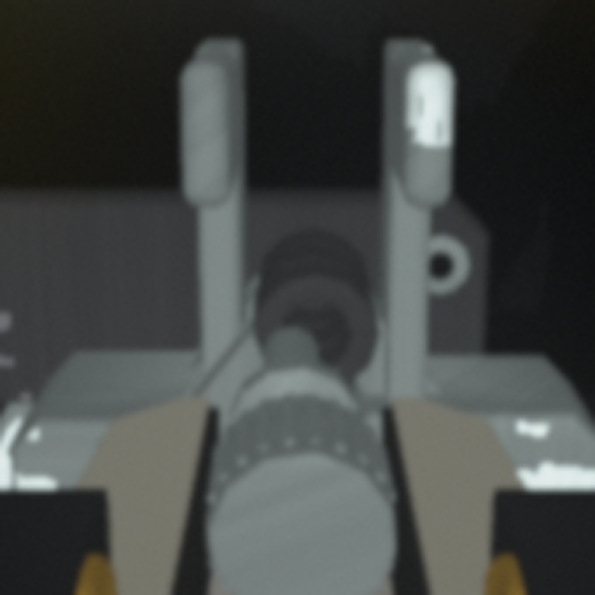

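Emit:
play_rows([
  {"travel":[0.002,0.0075,0],"rot":[0,-0.0005,-0.0007],"hand":1},
  {"travel":[0,0,0],"rot":[0,0,0],"hand":1},
])

```text
clock: 19.6
position: [0.4748, -0.0843, 0.105]
tcp_rot: [-0.201, 3.135, -0.0]
wrist_force: [-0.5, 0.2, -0.5]
finger_gap: 0.247
```

```bash
python3 - <<'E'
from h import *
from station import robot
s=robot.read_state(); where(s); go(s,[*C2W(-70,0),.098],7.35)
E
```

```text
clock 19.6 clamp xy [-70.    0.1] z 105.0 yaw-7.35 -0.02 F [-0.5  0.2 -0.5] gap mm 23.0 Fclamp [-0.4  0.3]
r 136.0 theta jaw if contact -0.294
travel units [-0.     -0.0001  0.014 ] mm [-0.  -0.1  7. ]
rot units [-0.0001  0.     -0.0001] deg [-0.01  0.01 -0.02]
```

Perfectly over the hole. Descend in small steps.

Emit:
play_rows([
  {"travel":[0,0,0.006],"rot":[0,0,0],"hand":1},
  {"travel":[0,0,0.008],"rot":[0,0,0],"hand":1},
  {"travel":[0,0,0.006],"rot":[0,0,0],"hand":1},
])

```text
clock: 19.9
position: [0.4755, -0.0844, 0.0954]
tcp_rot: [-0.202, 3.133, -0.002]
wrist_force: [0.1, 0.8, -0.5]
finger_gap: 0.249
```

```bash
python3 - <<'E'
from h import *
from station import robot
s=robot.read_state(); where(s); go(s,[*C2W(-70,0),.085],7.35)
E
```

```text
clock 19.9 clamp xy [-69.3  -0.1] z 95.4 yaw-7.35 0.02 F [ 0.1  0.8 -0.5] gap mm 23.1 Fclamp [0.2 0.7]
r 135.3 theta jaw if contact -0.297
travel units [0.0014 0.0002 0.0208] mm [ 0.7  0.1 10.4]
rot units [-0.0005  0.0007  0.0001] deg [-0.09  0.13  0.02]
```

Emit:
play_rows([
  {"travel":[0.0014,0,0.007],"rot":[0,0.0007,0],"hand":1},
  {"travel":[0.0005,0,0.008],"rot":[0,0,0],"hand":1},
  {"travel":[0.0005,0,0.008],"rot":[0,0,0],"hand":1},
])

```text
clock: 20.2
position: [0.4742, -0.0845, 0.0829]
tcp_rot: [-0.202, 3.135, -0.003]
wrist_force: [-0.3, -0.6, -0.8]
finger_gap: 0.247
```

```bash
python3 - <<'E'
from h import *
from station import robot
s=robot.read_state(); where(s); go(s,[*C2W(-70,0),.065],7.35)
E
```

```text
clock 20.2 clamp xy [-70.6  -0.1] z 82.9 yaw-7.35 0.02 F [-0.3 -0.6 -0.8] gap mm 23.0 Fclamp [-0.4 -0.6]
r 136.6 theta jaw if contact -0.294
travel units [-0.0011  0.0003  0.0358] mm [-0.6  0.1 17.9]
rot units [-0.0005  0.      0.0001] deg [-0.1   0.    0.02]
```

Emit:
play_rows([
  {"travel":[-0.001,0,0.007],"rot":[0,0,0],"hand":1},
  {"travel":[0,0,0.008],"rot":[0,0,0],"hand":1},
  {"travel":[0,0,0.008],"rot":[0,0,0],"hand":1},
])

```text
clock: 20.5
position: [0.4746, -0.0845, 0.0701]
tcp_rot: [0.202, -3.135, 0.002]
wrist_force: [-0.4, -0.2, -1.5]
finger_gap: 0.253
```

```bash
python3 - <<'E'
from h import *
from station import robot
s=robot.read_state(); where(s); go(s,[*C2W(-70,0),.065],7.35)
E
```

```text
clock 20.5 clamp xy [-70.2  -0.1] z 70.1 yaw-7.35 0.02 F [-0.4 -0.2 -1.5] gap mm 23.5 Fclamp [-0.4 -0.2]
r 136.2 theta jaw if contact -0.295
travel units [-0.0004  0.0002  0.0102] mm [-0.2  0.1  5.1]
rot units [-0.0004 -0.0001  0.0001] deg [-0.08 -0.02  0.02]
```

Emit:
play_rows([
  {"travel":[0,0,0.007],"rot":[0,0,0],"hand":1},
  {"travel":[0,0,0.005],"rot":[0,0,0],"hand":1},
  {"travel":[0,0,0.003],"rot":[0,0,0],"hand":1},
])

```text
clock: 20.8
position: [0.4751, -0.0848, 0.0641]
tcp_rot: [-0.202, 3.135, -0.003]
wrist_force: [-7.6, 2.5, 23.5]
finger_gap: 0.25
```

```bash
python3 - <<'E'
from h import *
from station import robot
s=robot.read_state(); where(s); go(s,[*C2W(-70,0),.065],7.35)
E
```

```text
clock 20.8 clamp xy [-69.7  -0.5] z 64.1 yaw-7.35 0.03 F [-7.6  2.5 23.5] gap mm 23.2 Fclamp [-7.2  3.5]
r 135.7 theta jaw if contact -0.299
travel units [ 0.0006  0.001  -0.0019] mm [ 0.3  0.5 -1. ]
rot units [-0.0007  0.0001  0.0002] deg [-0.12  0.02  0.03]
```

Emit:
play_rows([
  {"travel":[0,0,-0.002],"rot":[0,0,0],"hand":0},
  {"travel":[0,0,0],"rot":[0,0,0],"hand":0},
  {"travel":[0,0,0],"rot":[0,0,0],"hand":0},
  {"travel":[0,0,-0.02],"rot":[0,0,0],"hand":0},
  {"travel":[0,0,-0.04],"rot":[0,0,0],"hand":0},
  {"travel":[0.02,0,-0.05],"rot":[0,0,0],"hand":-0.5},
  {"travel":[0.04,0,-0.04],"rot":[0,0,0],"hand":-0.5},
  {"travel":[0.03,0,0],"rot":[0,0,0],"hand":-0.5},
  {"travel":[0,0,0],"rot":[0,0,0],"hand":-0.5},
])

```text
clock: 21.7
position: [0.4295, -0.0908, 0.1443]
tcp_rot: [-0.203, 3.134, -0.004]
wrist_force: [-0.5, 0.2, -0.9]
finger_gap: 0.74
```

```bash
python3 - <<'E'
from h import *
from station import robot
s=robot.read_state(); where(s); go(s,[*C2W(-110,0),.09],7.35)
c=robot.get_calibration('wrist'); 
p,d=robot.capture('wrist'); np.savez("pics/wrist11.npz",d=d,**c)
im=cv2.cvtColor(p,cv2.COLOR_RGB2BGR); cv2.imwrite("pics/w11.png",im)
for n,a in dict(pintop=(-70,0,.093),flange=(-70,0,.057),ft=(-110,-18,.074),jt=(-110,18,.074)).items(): print(n,proj([*C2W(*a[:2]),a[2]],c))
P=cloud(d,c); q=P[(abs(P[...,2]-.092)<.006)&(np.hypot(P[...,0]-.4748,P[...,1]+.0844)<.02)]; print('knob',len(q),q.mean(0) if len(q) else '', CR.T@(q.mean(0)[:2]-CO)*1000)
E
```

```text
clock 21.7 clamp xy [-115.7   -0.6] z 144.3 yaw-7.35 0.06 F [-0.5  0.2 -0.9] gap mm 68.8 Fclamp [-0.5  0.3]
r 181.7 theta jaw if contact -0.222
travel units [-0.0113  0.0014  0.1086] mm [-5.6  0.7 54.3]
rot units [-0.0009  0.0004  0.0003] deg [-0.16  0.07  0.06]
pintop [327.05673228 280.11612595]
flange [326.87641609 257.87757425]
ft [301.39460131 215.26849133]
jt [352.80344632 215.34552067]
knob 992 [ 0.47273694 -0.08593852  0.09317035] [-72.22405634  -1.30964661]
```

View pics/w11.png

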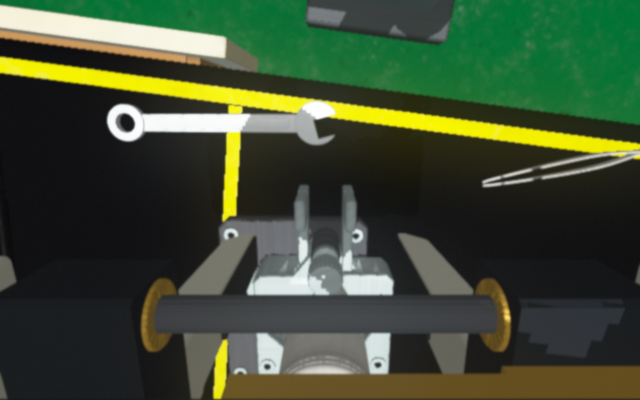

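Emit:
play_rows([
  {"travel":[-0.011,0.0014,0],"rot":[0,0,0],"hand":-0.7},
  {"travel":[0,0,0.03],"rot":[0,0,0],"hand":-0.7},
  {"travel":[0,0,0.04],"rot":[0,0,0],"hand":-0.7},
  {"travel":[0,0,0.02],"rot":[0,0,0],"hand":-0.7},
  {"travel":[0,0,0],"rot":[0,0,0],"hand":-0.7},
])

```text
clock: 22.25
position: [0.4393, -0.0892, 0.0955]
tcp_rot: [-0.201, 3.133, -0.002]
wrist_force: [-0.4, 0.1, 1.0]
finger_gap: 0.848
```

```bash
python3 - <<'E'
from h import *
from station import robot
s=robot.read_state(); where(s); go(s,[*C2W(-110,0),.043],7.35)
E
```

```text
clock 22.25 clamp xy [-105.8   -0.3] z 95.5 yaw-7.35 -0.01 F [-0.4  0.1  1. ] gap mm 78.8 Fclamp [-0.4  0.2]
r 171.8 theta jaw if contact -0.233
travel units [0.0085 0.0007 0.1049] mm [ 4.2  0.3 52.5]
rot units [-0.0005  0.0006 -0.    ] deg [-0.09  0.1  -0.01]
```

Emit:
play_rows([
  {"travel":[0.0085,0.0005,0.01],"rot":[0,0.0006,0],"hand":-0.7},
  {"travel":[0.001,0,0.03],"rot":[0,0,0],"hand":-0.7},
  {"travel":[0.001,0,0.03],"rot":[0,0,0],"hand":-0.7},
  {"travel":[0.001,0,0.02],"rot":[0,0.001,0],"hand":-0.7},
  {"travel":[0,0,0.01],"rot":[0,0,0],"hand":-0.7},
  {"travel":[0,0,0],"rot":[0,0,0],"hand":-0.7},
])

```text
clock: 22.85
position: [0.435, -0.0903, 0.0444]
tcp_rot: [0.202, -3.133, 0.005]
wrist_force: [-0.5, -0.3, -0.9]
finger_gap: 0.85
```

```bash
python3 - <<'E'
from h import *
from station import robot
s=robot.read_state(); where(s); go(s,[*C2W(-110,0),.043],7.35)
E
```

```text
clock 22.85 clamp xy [-110.2   -0.9] z 44.4 yaw-7.35 0.03 F [-0.5 -0.3 -0.9] gap mm 79.0 Fclamp [-0.5 -0.2]
r 176.2 theta jaw if contact -0.231
travel units [-0.0004  0.0017  0.0029] mm [-0.2  0.9  1.4]
rot units [-0.0009 -0.0007  0.0002] deg [-0.16 -0.12  0.03]
```

Emit:
play_rows([
  {"travel":[0,0.0017,0.002],"rot":[-0.001,0,0],"hand":-0.7},
  {"travel":[0,0,0],"rot":[0,0,0],"hand":1},
  {"travel":[0,0,0],"rot":[0,0,0],"hand":1},
  {"travel":[0,0,0],"rot":[0,0,0],"hand":1},
  {"travel":[0,0,0],"rot":[0,0,0],"hand":1},
  {"travel":[0,0,0],"rot":[0,0,0],"hand":1},
  {"travel":[0,0,0],"rot":[0,0,0],"hand":1},
], grip_force=40)

```text
clock: 23.55
position: [0.4365, -0.0909, 0.0454]
tcp_rot: [-0.204, 3.134, -0.005]
wrist_force: [-0.1, -3.7, -2.9]
finger_gap: 0.457
```

```bash
python3 - <<'E'
from h import *
from station import robot
s=robot.read_state(); where(s); go(s,[*C2W(-110,0),.043],7.35); print(s['torque'])
c=robot.get_calibration('wrist'); 
p,d=robot.capture('wrist'); cv2.imwrite("pics/w12.png",cv2.cvtColor(p,cv2.COLOR_RGB2BGR))
p,d=robot.capture('scene'); cv2.imwrite("pics/sc12.png",cv2.resize(cv2.cvtColor(p,cv2.COLOR_RGB2BGR)[130:290,230:430],None,fx=4,fy=3.7))
p,d=robot.capture('top'); cv2.imwrite("pics/top12.png",cv2.resize(cv2.cvtColor(p,cv2.COLOR_RGB2BGR)[150:280,290:490],None,fx=4,fy=4))
P=cloud(d,robot.get_calibration('top'))
sel=(P[...,2]>.11)&(P[...,2]<.15)&(abs(P[...,0]-.544)<.05)&(abs(P[...,1]+.073)<.05);q=P[sel];print(len(q),q.min(0),q.max(0))
E
```

```text
clock 23.55 clamp xy [-108.8   -1.6] z 45.4 yaw-7.35 0.08 F [-0.1 -3.7 -2.9] gap mm 42.5 Fclamp [-0.6 -3.6]
r 174.8 theta jaw if contact -0.237
travel units [0.0024 0.0033 0.0047] mm [1.2 1.6 2.4]
rot units [-0.0009  0.0004  0.0005] deg [-0.17  0.07  0.08]
[-0.01297648  0.06387955  0.14281892]
318 [ 0.51438358 -0.1085189   0.1152005 ] [ 0.5764583  -0.04286867  0.13955224]
```

View pics/sc12.png

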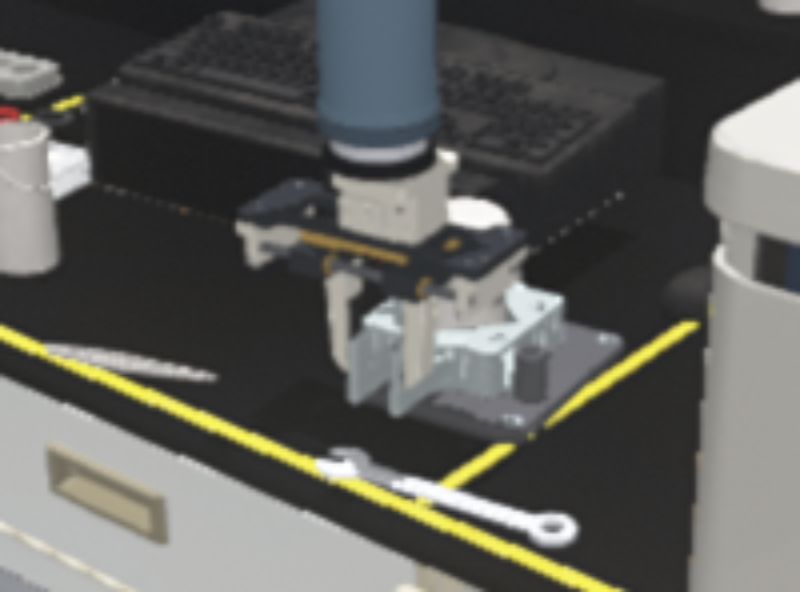

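View pics/w12.png

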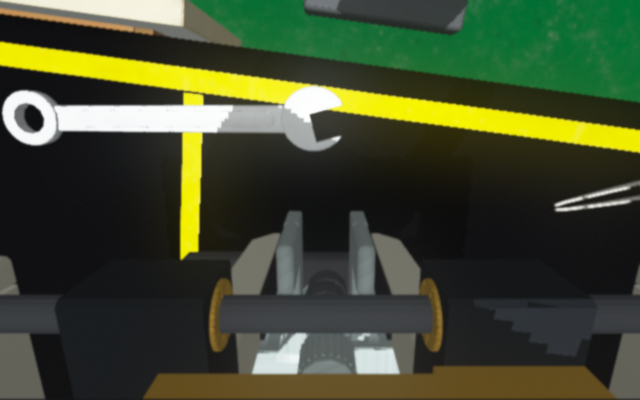

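View pics/top12.png

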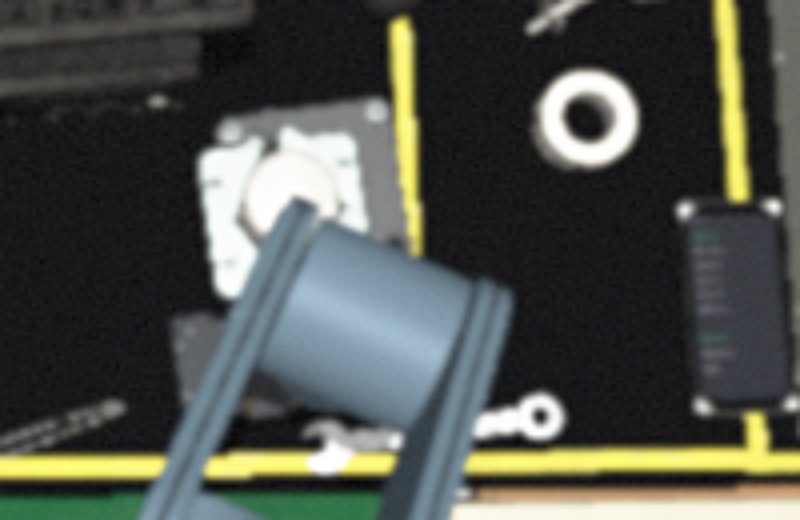

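Emit:
play_rows([
  {"travel":[0,0,0],"rot":[0,0,0],"hand":1},
  {"travel":[0,0,0],"rot":[0,0,0],"hand":1},
  {"travel":[0,0,0],"rot":[0,0,0],"hand":1},
  {"travel":[0,0,0],"rot":[0,0,0],"hand":1},
])

```text
clock: 24.1
position: [0.4365, -0.0909, 0.0454]
tcp_rot: [-0.203, 3.134, -0.004]
wrist_force: [-0.5, -3.2, -0.8]
finger_gap: 0.455
```

```bash
python3 - <<'E'
from h import *
from station import robot
s=robot.read_state(); where(s)
print(robot.close_job())
s=robot.read_state(); where(s)
E
```

```text
clock 24.1 clamp xy [-108.8   -1.6] z 45.4 yaw-7.35 0.08 F [-0.5 -3.2 -0.8] gap mm 42.3 Fclamp [-0.9 -3.1]
r 174.8 theta jaw if contact -0.237
the job is handed in; nothing more can be done
None
the job is handed in; nothing more can be done
```

The vessel stands upright in the clamp with the jaw shut and pinned, and the gripper was still squeezing the two tabs at 40 N when I handed the job in at about 24 s.

- **Vessel:** I set it on the base plate about 4 mm out of the vee and let go of it. The jaw was then pushed shut with the closed fingers, ending at about 13 N. The last top view shows the vessel upright between the two halves, with its top at about 139 mm where 137 mm was expected.
- **Pin:** Pushing it home met about 23 N. Afterwards its knob top measured 93 mm above the worktop, which is the fully home height.
- **Squeeze:** The fingers stopped on the tabs at a steady reading of 42.3 mm where 44 mm was expected. The gripper also read low on known sizes, by about 0.4 mm on the vessel and 0.8 mm on the knob. The remaining 1 mm or so is unexplained, though it could be the jaw pressing in. The wrist force stayed at about 3 N.
- **Not settled:** The last pictures show nothing else moved, but parts of the scene were hidden behind the arm. The state could not be read after hand-in, so the final second is unchecked.

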